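# Press a glued bookmark under a keyholed plate and cross-stacked tapered weights

## Task

Clamp the freshly glued bookmark: lower the keyholed plate over the two screw heads of the press base until it lies flat, slide it along until it locks fully home, and leave it there. Then stack all the tapered weights in one straight column on the middle of the plate: two lengthwise along the plate, the second turned end for end on the first so that the pair's top is level, the next two paired the same way but crosswise to the pair below, any further ones lengthwise again, an odd last one alone on top. Leave the other things on the desk where they are and standing as they are.

Things in the scene. Friction and masses are not known exactly. Their poses are not given: they have to be found in the camera images.
- press: Press base fixed to the table: wooden board 250 (x) x 100 (y) x 12 mm with a raised cork strip 236 x 50 mm along its middle, carrying the bookmark; the strip's top is 24 mm above the table. Two headed screws rise from the strip on the base's x axis. Origin: centre of the board's underside (table height); x along the board, roughly along world x; z up.
- screw1 (a point): Top of one of the two fixed steel screws, at x = -72 mm of the base (the other, alike, at x = +72 mm), 37.5 mm above the table. Shank 5 mm thick; round head 13 mm across, its underside 10.5 mm and its top 13.5 mm above the strip.
- plate: Loose aluminium plate 212 (x) x 60 (y) x 8 mm, 0.27 kg, flat on the table; grip it across the 60 mm at its middle. Origin: centre of its underside. Two keyholes through it on its x axis, pointing the same way. Heads pass with its centre 18 mm off the base's centre towards its own +x; sliding 18 mm to its own -x locks it, centre over centre (stop 1 mm farther). Works either way round.
- key1 (a point): Centre, at the underside, of one keyhole's head hole: 18 x 18 mm square, at x = -90 mm of the plate (the other, alike, at x = +54 mm); a slot 9 mm wide runs on from it towards the plate's +x, its end stopping the shank 19 mm from this point. With the plate down on the strip its underside is 24 mm and its top 32 mm above the table.
- w1: Tapered steel weight (some of the six may be absent), about 0.5 kg: 90 mm long (x), 44 mm wide (y) over a blunt ridge halfway up its long sides, broad faces 32 mm wide; thickness grows evenly from 14 mm at its -x end to 26 mm at its +x end; broad faces 7.6 degrees (0.1326 rad) apart; same upside down. Starts flat on the table. Origin: middle of its underside; z normal to the underside.
- w1_mid (a point): Middle of weight w1, 10 mm above its underside; its axes are those of the weight turned to lie midway between the two broad faces (x towards the thick end), so that with either broad face level its z is 3.8 degrees off vertical. In a right stack on the locked plate these points lie 42, 62, 82, 102, 122, 142 mm above the table.
- w2: Tapered steel weight (some of the six may be absent), about 0.5 kg: 90 mm long (x), 44 mm wide (y) over a blunt ridge halfway up its long sides, broad faces 32 mm wide; thickness grows evenly from 14 mm at its -x end to 26 mm at its +x end; broad faces 7.6 degrees (0.1326 rad) apart; same upside down. Starts flat on the table. Origin: middle of its underside; z normal to the underside.
- w2_mid (a point): Middle of weight w2, 10 mm above its underside; its axes are those of the weight turned to lie midway between the two broad faces (x towards the thick end), so that with either broad face level its z is 3.8 degrees off vertical. In a right stack on the locked plate these points lie 42, 62, 82, 102, 122, 142 mm above the table.
- w3: Tapered steel weight (some of the six may be absent), about 0.5 kg: 90 mm long (x), 44 mm wide (y) over a blunt ridge halfway up its long sides, broad faces 32 mm wide; thickness grows evenly from 14 mm at its -x end to 26 mm at its +x end; broad faces 7.6 degrees (0.1326 rad) apart; same upside down. Starts flat on the table. Origin: middle of its underside; z normal to the underside.
- w3_mid (a point): Middle of weight w3, 10 mm above its underside; its axes are those of the weight turned to lie midway between the two broad faces (x towards the thick end), so that with either broad face level its z is 3.8 degrees off vertical. In a right stack on the locked plate these points lie 42, 62, 82, 102, 122, 142 mm above the table.
- w4: Tapered steel weight (some of the six may be absent), about 0.5 kg: 90 mm long (x), 44 mm wide (y) over a blunt ridge halfway up its long sides, broad faces 32 mm wide; thickness grows evenly from 14 mm at its -x end to 26 mm at its +x end; broad faces 7.6 degrees (0.1326 rad) apart; same upside down. Starts flat on the table. Origin: middle of its underside; z normal to the underside.
- w4_mid (a point): Middle of weight w4, 10 mm above its underside; its axes are those of the weight turned to lie midway between the two broad faces (x towards the thick end), so that with either broad face level its z is 3.8 degrees off vertical. In a right stack on the locked plate these points lie 42, 62, 82, 102, 122, 142 mm above the table.
- w5: Tapered steel weight (some of the six may be absent), about 0.5 kg: 90 mm long (x), 44 mm wide (y) over a blunt ridge halfway up its long sides, broad faces 32 mm wide; thickness grows evenly from 14 mm at its -x end to 26 mm at its +x end; broad faces 7.6 degrees (0.1326 rad) apart; same upside down. Starts flat on the table. Origin: middle of its underside; z normal to the underside.
- w5_mid (a point): Middle of weight w5, 10 mm above its underside; its axes are those of the weight turned to lie midway between the two broad faces (x towards the thick end), so that with either broad face level its z is 3.8 degrees off vertical. In a right stack on the locked plate these points lie 42, 62, 82, 102, 122, 142 mm above the table.
- w6: Tapered steel weight (some of the six may be absent), about 0.5 kg: 90 mm long (x), 44 mm wide (y) over a blunt ridge halfway up its long sides, broad faces 32 mm wide; thickness grows evenly from 14 mm at its -x end to 26 mm at its +x end; broad faces 7.6 degrees (0.1326 rad) apart; same upside down. Starts flat on the table. Origin: middle of its underside; z normal to the underside.
- w6_mid (a point): Middle of weight w6, 10 mm above its underside; its axes are those of the weight turned to lie midway between the two broad faces (x towards the thick end), so that with either broad face level its z is 3.8 degrees off vertical. In a right stack on the locked plate these points lie 42, 62, 82, 102, 122, 142 mm above the table.
- inkpad: Bystander: closed black ink pad, 75 x 55 x 20 mm, lying flat. Origin: centre of its underside.
- tape1: Bystander: roll of tape lying flat, 58 mm across, 18 mm high, hole 40 mm. Origin: centre of its underside.
- tape2: Bystander: grey roll of tape lying flat, 66 mm across, 15 mm high, hole 44 mm. Origin: centre of its underside.
- glue: Bystander: white glue bottle with red cap, 42 mm across, 125 mm high, standing. Origin: centre of its underside.
- stamp: Bystander: wooden hand stamp, 50 x 60 mm, 64 mm high with its knob, standing. Origin: centre of its underside.
- spool: Bystander: wooden spool, 36 mm across, 40 mm high, standing. Origin: centre of its underside.
- padbox: Bystander: white plastic box, 60 x 80 x 35 mm. Origin: centre of its underside.
Things that resemble listed ones, but are neither listed nor needed, are in the scene too. What is shaped like the w2 but pink or yellow is not meant.

How it is judged:
By the outcome, as a careful person would: the job done as asked, in the order asked, and still so for the second after the job is handed in, with the robot touching nothing.
Of w1, w2, w3, w4, w5, w6 only 4 to 6 are there at a start; the rules pass over those that are not, and their reading is None.
At some moment in a run one of w4, w5, w6 may be knocked a few centimetres aside while the robot is not near it.
Once in a run the grip may slacken for a moment while it holds something.
It also fails if it takes over 210 s, if anything falls off the work surface, if the arm or the gripper's body presses on something with over 40 N, if the wrist force passes 120 N, or if a joint passes its speed limit or range.

## Robot

A 7-joint arm with a two-finger parallel gripper is mounted at the origin on the work surface. World frame = base frame: x ahead of the robot, y to its left, z up, the work surface at z = 0. Lengths are in m, angles in rad, forces in N, time in s.
With the tool pointing down it reaches from about 0.425 to 0.925 m from the base axis. Payload 6.8 kg.
Tool frame: the origin (TCP) lies midway between the tips of the shut fingers; the grasp point (between the pads) lies 19 mm behind it; z points along the fingers, y is the line along which they close (so a half turn about z gives the same grasp; the last joint's range is limited). The gripper opens to 85 mm and grips with 20 to 120 N. Pads are 22 mm wide; open, the fingers measure 114 mm over their backs; the gripper's body (76 mm by 85 mm) begins 54 mm behind the grasp point. The pads swing forward as they close: fully open they stand 13 mm farther back than shut.
Start: joints at [1.145, 0.477, 0.022, 1.555, -0.011, 1.109, -0.083], TCP at [0.211, -0.641, 0.231] pointing down, gripper open.
Joint ranges: [-2.96, 2.96], [-0.34, 2.1], [-1.41, 1.46], [0.24, 2.44], [-1.37, 4.51], [0.17, 1.92], [-2.96, 2.96]. Speed limits (rad/s): [2.39, 2.39, 3.14, 3.14, 3.14, 3.14, 3.14].

## Interface

Orientations are given as a unit quaternion [w, x, y, z].
In Python, from station import bot, imaging gives the robot as it stands.
- The arm moves only by the tool move_arm, never from a script. Its argument "commands" is a list that holds one entry, the list of rows, each a list of 7 numbers: the shift along the tool's x, y, z in m, then the turn, a rotation vector about the tool's x, y, z in degrees, then the finger opening in m, from 0 to 0.0854. In form: [[[x, y, z, rx, ry, rz, grip], ...]]. A call has 1 to 20 rows; each row shifts and turns the commanded pose from where the row before left it, along the tool's axes as they then stand; what a row does not reach is not made up. A row lasts 1/8 s, in which the tool goes at most 62.5 mm and 10.7 degrees, less where a joint would pass 70% of its speed; a pose out of reach is approached as far as the arm can. A call is refused whole if a number of a shift passes 0.0625 or a number of a turn 10.7, either way. A call with a gripper value outside its range is refused whole. The fingers move at their own pace and stop on an object; "squeeze" is the grip in N (left out, the last holds). Time passes only in rows, so rows that do not move let the fingers close. It gives the time, the measured TCP pose, the force, the opening and the grip force at its end, in the units of the state.
- bot.get_obs(): the state, without advancing time (a new reading comes with each control period).
- imaging.read_camera(name): name is "scene" or "top"; returns the picture (384x512x3 uint8, red, green, blue); there is no depth.
- imaging.calibration(name): a dict with "intrinsics" (3x3 intrinsics, pixels), "extrinsics" (4x4, takes a point from camera to world coordinates). Camera axes: x right, y down, z forward; pixel columns grow to the right and rows downward; lengths in m; the calibration is good to about 2 mm. A picture is of the moment at which its call begins. calibration takes no time and is no camera call.
- bot.hand_in(): hands the job in; it is judged then, once.
The state is a dict: "t": time; "q": joint angles; "joint_vel": joint speeds; "joint_torque": joint torques, N m; "eef_pos": TCP position; "tool_rot": TCP orientation; "contact_force": force on the tool from outside, world axes, zero at the start; "torque": the same for the moment, N m; "gripper_width": opening from 0.0 (shut) to 1.0 (fully open); "grasp_force": force on a finger pad.
Only numpy, scipy, OpenCV 4.12 (cv2) and the standard library are available. Lean on these libraries where they do the work, as an engineer would, in place of code of your own. Each camera call takes 0.05 s, during which the arm holds its last target. There are 200 camera calls.

## Working session

There is one attempt and no reset: what is moved stays moved. The work goes in short steps, Python scripts to look and compute and a tool call to move; the robot and the scene stay as the last step left them, time stands still between calls to the robot, and variables do not carry over. Pictures are saved under pics/ and viewed, at most 15 in all, crops included, and the job is handed in when it is done.

Besides the shell and the picture viewer there is one more tool, called after "Call:" as name([rows], argument=value, ...), one row to a line, values as JSON. move_arm: Moves the arm, as the interface text tells. Its arguments: {"type":"object","properties":{"commands":{"type":"array","items":{"type":"array","items":{"type":"array","items":{"type":"number"}}}},"squeeze":{"type":"number"}},"required":["commands"]}

```bash
mkdir -p pics; ls; python3 - <<'E'
from station import bot, imaging
import cv2
for n in("scene","top"):
    im=imaging.read_camera(n); cv2.imwrite(f"pics/{n}0.png",cv2.resize(im[...,::-1],(800,600),interpolation=cv2.INTER_CUBIC))
    c=imaging.calibration(n); print(c)
o=bot.get_obs(); print(o)
E
```

```text
pics
{'intrinsics': array([[354.06279147,   0.        , 259.95714223],
       [  0.        , 354.06279147, 192.6493851 ],
       [  0.        ,   0.        ,   1.        ]]), 'extrinsics': array([[-0.26736326,  0.53948441, -0.79841935,  1.334198  ],
       [ 0.96349856,  0.13790092, -0.22946427,  0.24270655],
       [-0.01368963, -0.83062622, -0.55666209,  0.59743127],
       [ 0.        ,  0.        ,  0.        ,  1.        ]])}
{'intrinsics': array([[368.59631505,   0.        , 258.08092568],
       [  0.        , 368.59631505, 190.3523816 ],
       [  0.        ,   0.        ,   1.        ]]), 'extrinsics': array([[ 0.0189122 , -0.99911292,  0.03762574,  0.5107322 ],
       [-0.9997366 , -0.0193866 , -0.0122838 ,  0.02622164],
       [ 0.01300233, -0.03738351, -0.9992164 ,  0.93589188],
       [ 0.        ,  0.        ,  0.        ,  1.        ]])}
{'t': 0.1, 'q': array([ 1.14493302,  0.47772531,  0.02234081,  1.55634204, -0.01149754,
        1.10931029, -0.08307057]), 'joint_vel': array([ 0.00079121, -0.00159997,  0.00132195, -0.00205145, -0.00044672,
       -0.00010303, -0.00105154]), 'joint_torque': array([ 4.26368555e-03, -5.97756958e+01,  1.61405772e+00, -2.81952864e+01,
        1.28342558e-02,  5.05405362e-03,  1.73041707e-05]), 'eef_pos': array([ 0.21072209, -0.64070385,  0.23042208]), 'tool_rot': array([-8.06101669e-04,  9.87400362e-01,  1.58239816e-01, -1.90968000e-04]), 'contact_force': array([ 0.49434062,  0.67401641, -0.53580219]), 'torque': array([ 0.01485202, -0.0039983 , -0.04185892]), 'grasp_force': 0.0, 'gripper_width': 0.9996977099742578}
```

View pics/scene0.png

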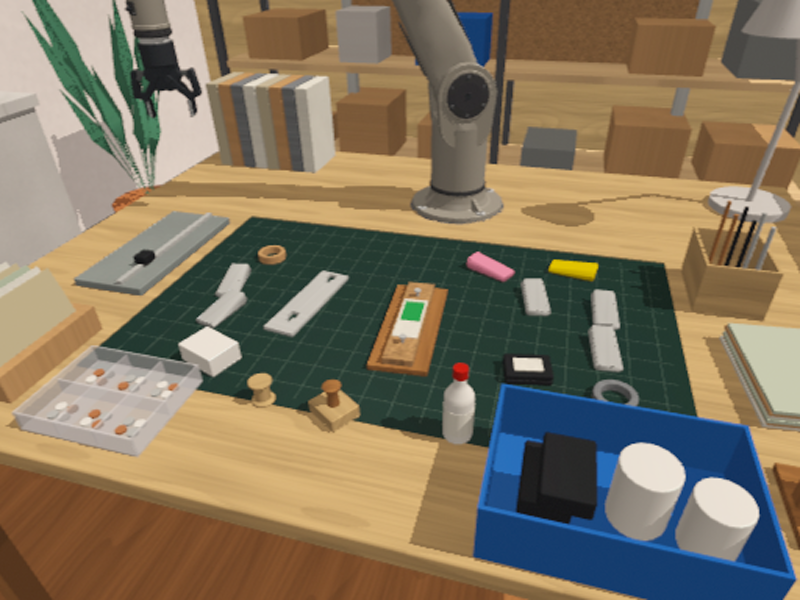

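View pics/top0.png

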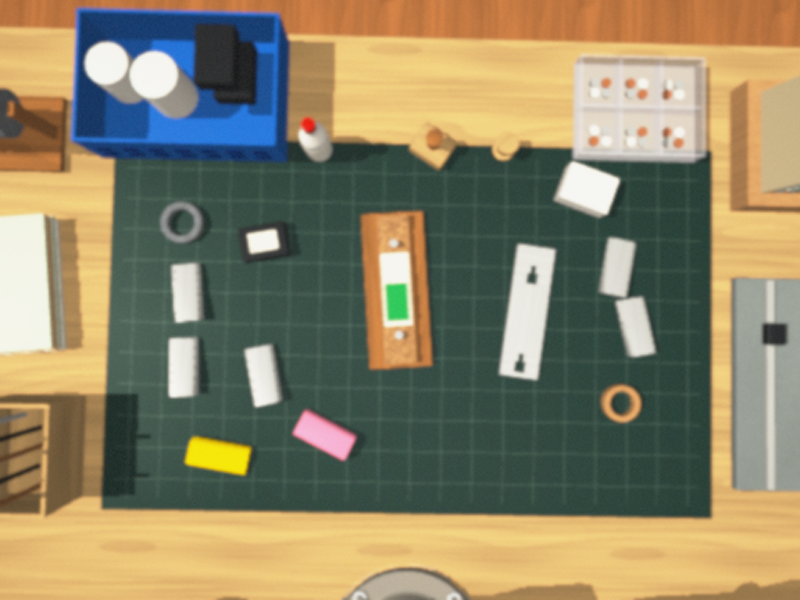

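The top view (800x600 px) shows five grey weights: A(187,292), B(184,367), C(263,375), D(617,267) and E(636,327). The plate is at (527,312) with its slots apparently pointing up (+x), and the press is at (397,290). The yellow (218,455) and pink (325,435) look-alikes are excluded, and so is the white padbox (588,189). Next I measure positions and enlarge a crop to find the thick ends.

```bash
cat > h.py <<'E'
from station import bot, imaging
import cv2, numpy as np
from scipy.spatial.transform import Rotation as R
def pt(cam,u,v,z):
    c=imaging.calibration(cam);K,T=c["intrinsics"],c["extrinsics"]
    d=T[:3,:3]@np.linalg.solve(K,[u,v,1.]);o=T[:3,3]
    return (o+d*(z-o[2])/d[2])[:2]
def proj(cam,p):
    c=imaging.calibration(cam);K,T=c["intrinsics"],c["extrinsics"]
    q=K@(T[:3,:3].T@(np.array(p)-T[:3,3])); return q[:2]/q[2]
def rect(m,z,cam="top"):
    """centre, size, long-axis yaw (deg) of a contour's min-area box cast on height z"""
    w=np.array([pt(cam,*p[0],z) for p in m],np.float32)
    (c,s,a)=cv2.minAreaRect(w*1000)
    if s[0]<s[1]: a-=90; s=s[::-1]
    a=(a+90)%180-90
    return np.array(c),np.array(s),a
def whites(im,z=.01,amin=150):
    hsv=cv2.cvtColor(im,cv2.COLOR_RGB2HSV)
    m=((hsv[...,1]<60)&(hsv[...,2]>110)).astype(np.uint8)
    k=4; big=cv2.resize(m*255,None,fx=k,fy=k,interpolation=cv2.INTER_CUBIC)>127
    cs,_=cv2.findContours(big.astype(np.uint8),cv2.RETR_EXTERNAL,cv2.CHAIN_APPROX_NONE)
    out=[]
    for c in cs:
        if cv2.contourArea(c)/k/k<amin: continue
        c=(c+.5)/k-.5; px=c.mean(0)[0]; out.append((px,)+rect(c,z))
    return out
def goal(p,yaw):
    """shift left in the tool frame after turning (mm), and turn about tool z (deg) so that tool x points along yaw (mod 180)"""
    o=bot.get_obs();q=o["tool_rot"];r=R.from_quat([q[1],q[2],q[3],q[0]]);M=r.as_matrix()
    y0=np.degrees(np.arctan2(M[1,0],M[0,0])); dz=-((yaw-y0+90)%180-90)
    M2=(r*R.from_euler('z',dz,degrees=True)).as_matrix()
    print("t%.1f tcp"%o["t"],np.round(o["eef_pos"]*1000,1),"yaw %.1f tilt %.1f"%(y0,np.degrees(np.arccos(-M[2,2]))),"q7 %.2f"%o["q"][6],"F",np.round(o["contact_force"],1),"open %.1f mm grip %.0f"%(o["gripper_width"]*85.4,o["grasp_force"]))
    print("  turn z %.1f then shift mm"%dz,np.round(M2.T@(np.array(p)-o["eef_pos"]*1000),1), "or shift before turn",np.round(M.T@(np.array(p)-o["eef_pos"]*1000),1))
E
python3 - <<'E'
from h import *
im=imaging.read_camera("top")
for r in whites(im): 
    if 100<r[0][0]<450 and r[0][1]>100: print(*[np.round(x,1) for x in r])
A=cv2.resize(im[130:260,95:190],(400,547),interpolation=cv2.INTER_CUBIC)
B=cv2.resize(im[130:260,315:425],(400,473),interpolation=cv2.INTER_CUBIC)
o=np.zeros((547,800,3),np.uint8);o[:,:400]=A;o[:473,400:]=B
cv2.imwrite("pics/cropt.png",o[...,::-1])
s=imaging.read_camera("scene")
A=cv2.resize(s[165:250,325:405],(400,425),interpolation=cv2.INTER_CUBIC)
B=cv2.resize(s[160:240,120:230],(400,291),interpolation=cv2.INTER_CUBIC)
o=np.zeros((425,800,3),np.uint8);o[:,:400]=A;o[:291,400:]=B
cv2.imwrite("pics/crops.png",o[...,::-1])
E
```

```text
Traceback (most recent call last):
  File "h.py", line 26, in whites
    c=(c+.5)/k-.5; px=c.mean(0)[0]; out.append((px,)+rect(c,z))
                                                     ~~~~^^^^^
  File "h.py", line 13, in rect
    w=np.array([pt(cam,*p[0],z) for p in m],np.float32)
                ~~^^^^^^^^^^^^^
  File "h.py", line 5, in pt
    c=imaging.calibration(cam);K,T=c["intrinsics"],c["extrinsics"]
ValueError: time passes only in moves, steps and waits
```

```bash
sed -i 's/imaging.calibration(cam)/CAL[cam]/; s/^def pt/CAL={n:imaging.calibration(n) for n in("scene","top")}\ndef pt/' h.py
cat > crops.py <<'E'
from h import *
im=imaging.read_camera("top")
for r in whites(im): 
    if 100<r[0][0]<450 and r[0][1]>100: print(*[np.round(x,1) for x in r])
A=cv2.resize(im[130:260,95:190],(400,547),interpolation=cv2.INTER_CUBIC)
B=cv2.resize(im[130:260,315:425],(400,473),interpolation=cv2.INTER_CUBIC)
o=np.zeros((547,800,3),np.uint8);o[:,:400]=A;o[:473,400:]=B
cv2.imwrite("pics/cropt.png",o[...,::-1])
s=imaging.read_camera("scene")
A=cv2.resize(s[165:250,325:405],(400,425),interpolation=cv2.INTER_CUBIC)
B=cv2.resize(s[160:240,120:230],(400,291),interpolation=cv2.INTER_CUBIC)
o=np.zeros((425,800,3),np.uint8);o[:,:400]=A;o[:291,400:]=B
cv2.imwrite("pics/crops.png",o[...,::-1])
E
python3 crops.py
```

```text
[258.5 376.6] [93.4  6.2] [189.3  47.9] -89.3
[167.4 239.9] [417.5 238.1] [100.3  49.7] 11.1
[116.2 234.4] [428.8 366.6] [99.1 51.5] 1.8
[118.5 186.9] [547.4 364.2] [101.9  49.2] 1.9
[253.2 184.8] [559.6  27.3] [120.2  48. ] 4.6
[337.  199.2] [ 527.9 -184.2] [219.1  69.4] -7.4
[400.6 189.8] [ 554.3 -339.2] [201.9  74.6] 11.2
[167.8 154. ] [632.8 243.6] [53.9 39. ] -79.3
[115.  141.7] [660.5 377.5] [67.8 66.6] -61.9
```

View pics/cropt.png

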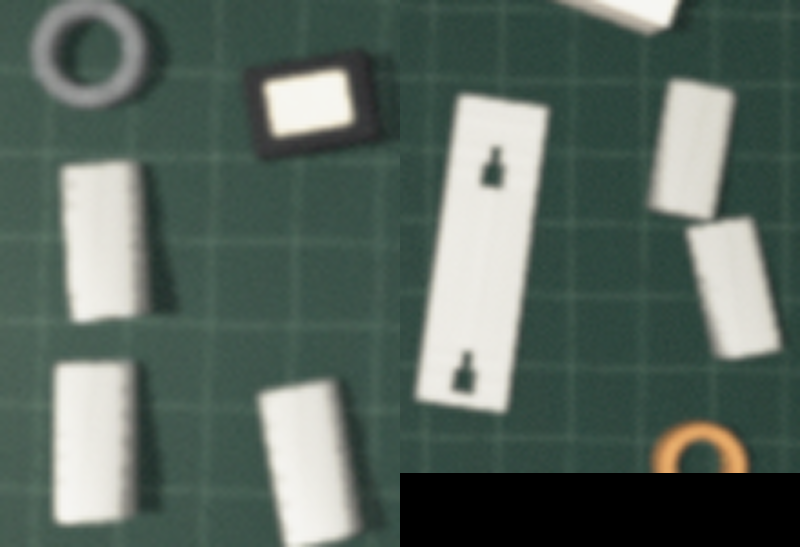

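View pics/crops.png

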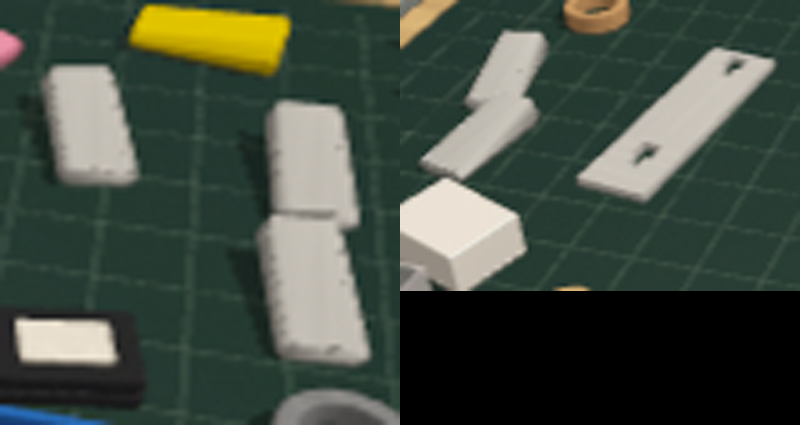

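```bash
sed -i 's/hsv\[...,2\]>110/hsv[...,2]>150/' h.py
python3 - <<'E'
from h import *
im=imaging.read_camera("top"); s=imaging.read_camera("scene"); out=[]
g=cv2.cvtColor(s,cv2.COLOR_RGB2GRAY);gt=cv2.cvtColor(im,cv2.COLOR_RGB2GRAY)
for px,c,sz,a in whites(im): 
    if not(100<px[0]<420 and px[1]>130): continue
    print(np.round(px,1),np.round(c,1),np.round(sz,1),round(a,1),end=" ")
    if sz[0]>120: print(); continue
    u=np.array([np.cos(np.radians(a)),np.sin(np.radians(a))])
    if u[0]<0:u=-u
    P=[[*(c+k*u*45)/1000,z] for k in(-1,1) for z in (0,.014,.026)]
    q=np.array([proj("scene",p) for p in P]); m=q.mean(0).astype(int)
    i,j=px.astype(int); mm=proj("scene",[*c/1000,.02]).astype(int)
    print("bright top %.0f scene %.0f"%(gt[j-2:j+3,i-2:i+3].mean(),g[mm[1]-1:mm[1]+2,mm[0]-1:mm[0]+2].mean()))
    k=8;x0,y0=m-[16,22]
    t=cv2.resize(s[y0:y0+44,x0:x0+33],None,fx=k,fy=k,interpolation=cv2.INTER_CUBIC)
    for p,col in zip(q,[(0,255,0),(255,0,0),(0,0,255)]*2):
        cv2.circle(t,tuple(int(v) for v in ((p-[x0,y0]+.5)*k)),3,col,-1)
    out.append(cv2.resize(t,(160*1,213)) if 0 else t)
h=np.hstack(out); print(h.shape)
cv2.imwrite("pics/thick.png",cv2.resize(h,(800,int(h.shape[0]*800/h.shape[1])),interpolation=cv2.INTER_AREA)[...,::-1])
E
```

```text
[258.9 376.4] [91.   3.7] [179.4  43. ] -89.3 
[167.3 239.9] [417.1 238.4] [97.  44.8] 11.1 bright top 234 scene 191
[116.  234.5] [427.8 365.3] [96.3 44.1] 1.9 bright top 234 scene 189
[406.4 208.4] [ 506.4 -360.2] [97.3 46.5] 14.3 bright top 222 scene 191
[118.4 186.8] [547.4 364.5] [96.4 43.9] 4.7 bright top 228 scene 189
[253.2 184.8] [559.6  27.3] [120.2  48. ] 4.6 
[337.  199.3] [ 527.8 -184.5] [216.2  65.2] -7.4 
[394.7 170.6] [ 602.6 -329.9] [94.2 46.6] -9.1 bright top 219 scene 187
[168. 154.] [632.7 243.3] [51.8 36.1] -79.3 bright top 245 scene 223
(352, 1584, 3)
```

View pics/thick.png

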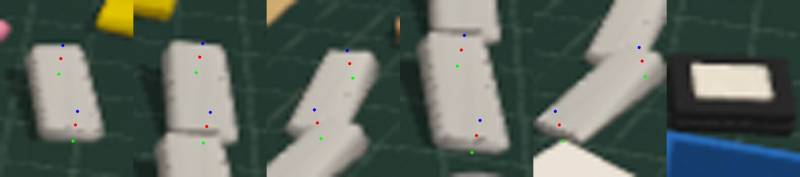

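```bash
python3 - <<'E'
from h import *
from scipy.ndimage import map_coordinates as mc
im=imaging.read_camera("top"); s=imaging.read_camera("scene")
g=cv2.cvtColor(s,cv2.COLOR_RGB2GRAY).astype(float);gt=cv2.cvtColor(im,cv2.COLOR_RGB2GRAY).astype(float)
for px,c,sz,a in whites(im): 
    if not(100<px[0]<420 and px[1]>130 and 80<sz[0]<110): continue
    u=np.array([np.cos(np.radians(a)),np.sin(np.radians(a))]); n=np.array([-u[1],u[0]])
    zs=np.arange(-.02,.06,.001)
    print(np.round(c))
    for l in(-8,0,8):
        prof=[mc(g,proj("scene",[*(c-45*u+l*n)/1000,z])[::-1].reshape(2,1),order=1)[0] for z in zs]
        i=np.argmin(np.diff(cv2.GaussianBlur(np.array(prof)[None],(5,1),0)[0])); 
        print("  far end top z %.0f"%(zs[i]*1000), end="")
    T=[mc(gt,proj("top",[*(c+k*u)/1000,.02])[::-1].reshape(2,1),order=1)[0] for k in range(-54,56,6)]
    print("\n  top",np.round(T).astype(int))
    T=[mc(g,proj("scene",[*(c+k*u)/1000,.02])[::-1].reshape(2,1),order=1)[0] for k in range(-54,56,6)]
    print("  scene",np.round(T).astype(int))
E
```

```text
[417. 238.]
  far end top z 26  far end top z 26  far end top z 27
  top [ 73 108 232 241 240 239 238 237 237 235 234 234 233 233 234 234 230 145
  84]
  scene [149 189 194 193 193 192 190 190 190 190 190 190 190 190 191 191 191 192
 193]
[428. 365.]
  far end top z 24  far end top z 25  far end top z 26
  top [ 80 102 226 241 240 239 239 237 236 235 235 234 234 233 234 234 232 161
  89]
  scene [121 188 192 191 191 190 189 188 188 188 188 189 188 188 188 189 189 190
 186]
[ 506. -360.]
  far end top z 24  far end top z 24  far end top z 24
  top [ 65 103 216 224 225 224 223 222 222 220 220 219 219 219 218 218 215 135
  55]
  scene [119 189 195 195 193 193 192 191 191 190 190 190 189 189 188 189 188 187
 187]
[547. 364.]
  far end top z 24  far end top z 25  far end top z 26
  top [ 86 124 228 237 236 234 233 232 231 229 228 227 228 228 227 227 213 111
  85]
  scene [149 190 192 192 191 190 189 189 189 189 189 189 189 190 190 190 190 191
 161]
[ 603. -330.]
  far end top z 8  far end top z 15  far end top z 23
  top [ 80 131 217 220 221 220 219 218 218 216 216 215 215 215 215 214 175  75
  65]
  scene [162 192 192 192 191 190 189 188 187 187 186 186 185 185 185 185 185 184
 151]
```

All five far ends sit at about z = 25 mm, so every weight has its thick end toward the robot (-x). Next I measure the press (outline and screws) and check the plate's keyholes.

```bash
cat >> h.py <<'E'
def big(mask,k=4): return (cv2.resize(mask.astype(np.uint8)*255,None,fx=k,fy=k,interpolation=cv2.INTER_CUBIC)>127).astype(np.uint8)
def comps(mask,z,lo,hi,k=4,box=(0,0,512,384)):
    cs,_=cv2.findContours(big(mask,k),cv2.RETR_CCOMP,cv2.CHAIN_APPROX_NONE); out=[]
    for c in cs:
        A=cv2.contourArea(c)/k/k; c=(c+.5)/k-.5; p=c.mean(0)[0]
        if lo<A<hi and box[0]<p[0]<box[2] and box[1]<p[1]<box[3]: out.append((p,A)+rect(c,z))
    return out
E
python3 - <<'E'
from h import *
im=imaging.read_camera("top"); hsv=cv2.cvtColor(im,cv2.COLOR_RGB2HSV); f=lambda r:print(*[np.round(x,1) for x in r])
print(im[175:196:5,[233,240,253,270]].tolist())
b=(im[...,0]>im[...,1]*1.0)&(hsv[...,2]>75)
print("board");[f(r) for r in comps(b,.012,2000,9000,box=(220,120,290,250))]
print("greyscrew");g=(hsv[...,1]<45)&(hsv[...,2]>110)
[f(r) for r in comps(g,.0375,6,100,box=(230,140,280,240))]
print("keys");d=(hsv[...,2]<140)
[f(r) for r in comps(d,.008,15,150,box=(315,150,360,245))]
E
```

```text
[[[157, 109, 69], [200, 128, 67], [246, 245, 239], [202, 129, 70]], [[151, 106, 68], [207, 133, 71], [240, 242, 225], [202, 130, 69]], [[139, 104, 72], [208, 132, 71], [46, 201, 91], [201, 128, 69]], [[111, 94, 70], [212, 137, 72], [45, 201, 90], [202, 128, 69]], [[98, 86, 69], [213, 136, 72], [51, 202, 93], [203, 129, 67]]]
board
[253.2 185.2] 4244.8 [559.2  27.6] [257.5 107.9] 4.6
greyscrew
[255.2 213.8] 15.2 [487.5  21. ] [12.  10.3] 46.1
[251.5 155.2] 12.1 [629.6  32.9] [9.2 9.2] 1.1
keys
[332.3 232.6] 35.5 [ 444.5 -173.1] [27. 12.] 0.6
[340.2 176.2] 32.6 [ 587.3 -191.7] [24.8 12.1] 0.6
```

Press is at (559, 27.3) with yaw 4.7°. The plate is at (527.8, -184), yaw -7.4°, +x forward. Planning the plate pick.

```bash
cat >> h.py <<'E'
def plan(p,yaw,pitch=0):
    """tool x along yaw (exact, not mod 180); pitch = tilt about tool y (deg). Prints turns in order: untilt y, turn z, tilt y, then shift in final frame"""
    o=bot.get_obs();q=o["tool_rot"];r=R.from_quat([q[1],q[2],q[3],q[0]]);M=r.as_matrix()
    y0=np.degrees(np.arctan2(M[1,0],M[0,0])); p0=np.degrees(np.arcsin(-M[2,0])); ro=np.degrees(np.arcsin(M[2,1]))
    T=R.from_euler('z',yaw,degrees=True)*R.from_euler('x',180,degrees=True)*R.from_euler('y',-pitch,degrees=True)
    e=(r.inv()*T).as_rotvec(degrees=True)
    d=np.array(p)-o["eef_pos"]*1000
    print("t%.1f tcp"%o["t"],np.round(o["eef_pos"]*1000,1),"yaw %.1f pitch(xdown) %.1f roll %.1f"%(y0,p0,ro),"q",np.round(o["q"],2),"F",np.round(o["contact_force"],1),"open %.1f mm grip %.0f"%(o["gripper_width"]*85.4,o["grasp_force"]))
    print("  rotvec left",np.round(e,1),"| dz %.1f"%(-((yaw-y0+180)%360-180)),"| shift final frame",np.round(T.as_matrix().T@d,1),"| shift now frame",np.round(M.T@d,1))
E
python3 -c "
from h import *
plan([527.8,-184.2,60],-7.4)"
```

```text
t0.5 tcp [ 210.9 -641.2  231.3] yaw 18.2 pitch(xdown) 0.0 roll -0.0 q [ 1.14  0.48  0.02  1.56 -0.01  1.11 -0.08] F [-0.3 -0.6  0.4] open 85.1 mm grip 0
  rotvec left [-0.   0.  25.6] | dz 25.6 | shift final frame [ 255.4 -494.   171.3] | shift now frame [ 443.8 -335.1  171.3]
```

Call:
move_arm([
  [[0,0,0,0,0,8.5,0.085],[0,0,0,0,0,8.5,0.085],[0,0,0,0,0,8.6,0.085],[0.0213,-0.0412,0,0,0,0,0.085],[0.0213,-0.0412,0,0,0,0,0.085],[0.0213,-0.0412,0,0,0,0,0.085],[0.0213,-0.0412,0,0,0,0,0.085],[0.0213,-0.0412,0,0,0,0,0.085],[0.0213,-0.0412,0,0,0,0,0.085],[0.0213,-0.0412,0,0,0,0,0.085],[0.0213,-0.0412,0,0,0,0,0.085],[0.0213,-0.0412,0,0,0,0,0.085],[0.0213,-0.0412,0,0,0,0,0.085],[0.0213,-0.0412,0,0,0,0,0.085],[0.0213,-0.0412,0,0,0,0,0.085],[0,0,0.043,0,0,0,0.085],[0,0,0.043,0,0,0,0.085],[0,0,0.043,0,0,0,0.085],[0,0,0.042,0,0,0,0.085],[0,0,0,0,0,0,0.085]],
])

```text
t: 3.0
eef_pos: [0.5256, -0.1832, 0.0578]
tool_rot: [-0.001, 0.998, -0.064, -0.003]
contact_force: [-0.6, -0.5, 0.7]
gripper_width: 0.996
grasp_force: 0.0
```

```bash
python3 -c "
from h import *
plan([527.8,-184.2,-3],-7.4)
im=imaging.read_camera('scene');c=proj('scene',[.528,-.184,.03]).astype(int);print(c)
cv2.imwrite('pics/p1.png',cv2.resize(im[c[1]-60:c[1]+60,c[0]-80:c[0]+80],None,fx=5,fy=5,interpolation=cv2.INTER_CUBIC)[...,::-1])"
```

```text
t3.0 tcp [ 525.6 -183.2   57.8] yaw -7.4 pitch(xdown) 0.4 roll -0.0 q [ 0.31  0.52 -0.11  1.96  0.09  0.67 -1.55] F [-0.6 -0.5  0.7] open 85.0 mm grip 0
  rotvec left [-0.   0.4  0. ] | dz 0.0 | shift final frame [ 2.3  0.8 60.8] | shift now frame [ 2.7  0.8 60.8]
[197 185]
```

View pics/p1.png

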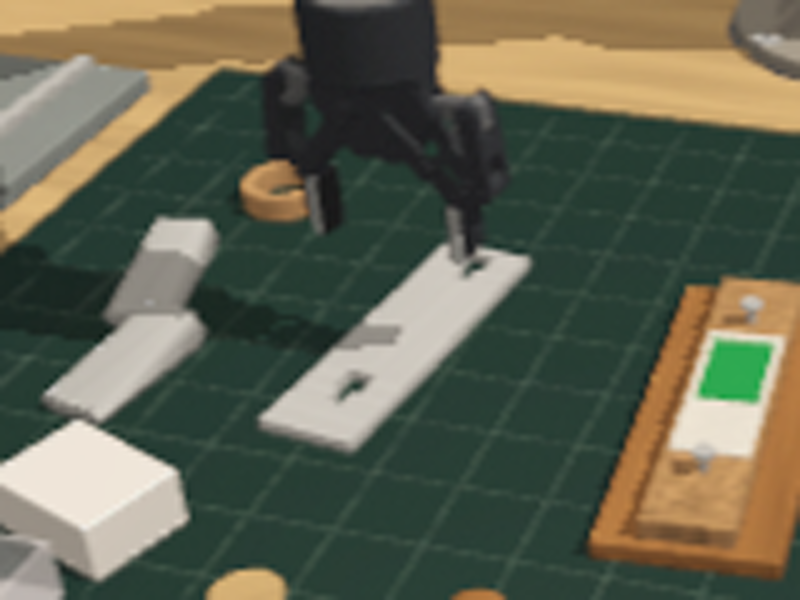

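The gripper straddles the plate's middle, with one finger on each side. Descending.

Call:
move_arm([
  [[0.001,0,0.02,0,0,0,0.085],[0,0,0.02,0,0,0,0.085],[0,0,0.015,0,0,0,0.085],[0,0,0.005,0,0,0,0.085],[0,0,0,0,0,0,0.085],[0,0,0,0,0,0,0.085]],
])

```text
t: 3.8
eef_pos: [0.5296, -0.1841, 0.0011]
tool_rot: [0.0, 0.998, -0.064, 0.001]
contact_force: [-0.0, -0.4, -0.1]
gripper_width: 0.992
grasp_force: 0.0
```

```bash
python3 -c "
from h import *
plan([527.8,-184.2,-3],-7.4)"
```

```text
t3.8 tcp [ 529.6 -184.1    1.1] yaw -7.4 pitch(xdown) -0.1 roll 0.0 q [ 0.3   0.61 -0.1   1.98  0.11  0.56 -1.57] F [-0.  -0.4 -0.1] open 84.8 mm grip 0
  rotvec left [ 0.  -0.1  0. ] | dz 0.0 | shift final frame [-1.8  0.3  4.1] | shift now frame [-1.8  0.3  4.1]
```

Call:
move_arm([
  [[-0.0015,0,0.003,0,0,0,0.075],[0,0,0,0,0,0,0.07],[0,0,0,0,0,0,0.06],[0,0,0,0,0,0,0.055],[0,0,0,0,0,0,0.05],[0,0,0,0,0,0,0.05],[0,0,0,0,0,0,0.05],[0,0,0,0,0,0,0.05]],
], squeeze=80)

```text
t: 4.8
eef_pos: [0.5275, -0.1844, -0.0017]
tool_rot: [0.0, 0.998, -0.065, 0.0]
contact_force: [-3.8, -1.3, 11.3]
gripper_width: 0.665
grasp_force: 82.8
```

```bash
python3 -c "
from h import *
plan([527.8,-184.2,-3],-7.4)"
```

```text
t4.8 tcp [ 527.5 -184.4   -1.7] yaw -7.4 pitch(xdown) -0.0 roll 0.0 q [ 0.3   0.61 -0.1   1.98  0.11  0.55 -1.57] F [-3.8 -1.3 11.3] open 56.8 mm grip 83
  rotvec left [ 0. -0. -0.] | dz -0.0 | shift final frame [ 0.3 -0.3  1.3] | shift now frame [ 0.3 -0.3  1.3]
```

Call:
move_arm([
  [[0,0,-0.01,0,0,0,0.05],[0,0,-0.03,0,0,0,0.05],[0,0,-0.04,0,0,0,0.05],[0,0,0,0,0,-6.0,0.05],[0,0,0,0,0,-6.1,0.05],[0,0,0,0,0,0,0.05],[0,0,0,0,0,0,0.05]],
])

```text
t: 5.68
eef_pos: [0.5273, -0.1836, 0.0772]
tool_rot: [-0.0, 0.999, 0.04, -0.0]
contact_force: [0.0, -1.3, -2.5]
gripper_width: 0.664
grasp_force: 86.1
```

```bash
python3 -c "
from h import *
plan([576.9,28.8,60],4.7)"
```

```text
t5.7 tcp [ 527.3 -183.6   77.2] yaw 4.6 pitch(xdown) 0.0 roll -0.0 q [ 0.35  0.49 -0.17  1.95  0.12  0.71 -1.37] F [ 0.  -1.3 -2.5] open 56.7 mm grip 86
  rotvec left [-0.   0.  -0.1] | dz -0.1 | shift final frame [  66.9 -207.7   17.2] | shift now frame [  66.5 -207.8   17.2]
```

Call:
move_arm([
  [[0.01,-0.03,0,0,0,0,0.05],[0.014,-0.045,0,0,0,0,0.05],[0.014,-0.045,0,0,0,0,0.05],[0.014,-0.045,0,0,0,0,0.05],[0.0145,-0.0427,0.01,0,0,0,0.05],[0,0,0.007,0,0,0,0.05],[0,0,0,0,0,0,0.05],[0,0,0,0,0,0,0.05]],
])

```text
t: 6.68
eef_pos: [0.5766, 0.0269, 0.0603]
tool_rot: [0.001, 0.999, 0.04, -0.0]
contact_force: [-0.2, 0.8, -2.0]
gripper_width: 0.662
grasp_force: 86.2
```

```bash
python3 -c "
from h import *
plan([576.9,28.8,60],4.7)
im=imaging.read_camera('top');hsv=cv2.cvtColor(im,cv2.COLOR_RGB2HSV); f=lambda r:print(*[np.round(x,1) for x in r])
for r in comps((hsv[...,1]<60)&(hsv[...,2]>150),.070,60,4000,box=(220,120,290,250)): f(r)
print('keys')
for r in comps((hsv[...,2]<140),.070,10,150,box=(220,120,290,250)): f(r)
s=imaging.read_camera('scene');c=proj('scene',[.56,.027,.06]).astype(int)
A=cv2.resize(im[110:260,190:320],(400,462),interpolation=cv2.INTER_CUBIC);B=cv2.resize(s[c[1]-60:c[1]+60,c[0]-52:c[0]+52],(400,462),interpolation=cv2.INTER_CUBIC)
cv2.imwrite('pics/p2.png',np.hstack([A,B])[...,::-1])"
```

```text
t6.7 tcp [576.6  26.9  60.3] yaw 4.6 pitch(xdown) 0.0 roll 0.1 q [-0.02  0.54 -0.18  1.91  0.14  0.7  -1.77] F [-0.2  0.8 -2. ] open 56.5 mm grip 86
  rotvec left [ 0.1  0.  -0.1] | dz -0.1 | shift final frame [ 0.5 -1.9  0.3] | shift now frame [ 0.5 -1.9  0.3]
keys
[233.9 162.3] 10.4 [608.4  73.3] [24.3  4.8] 19.6
```

View pics/p2.png

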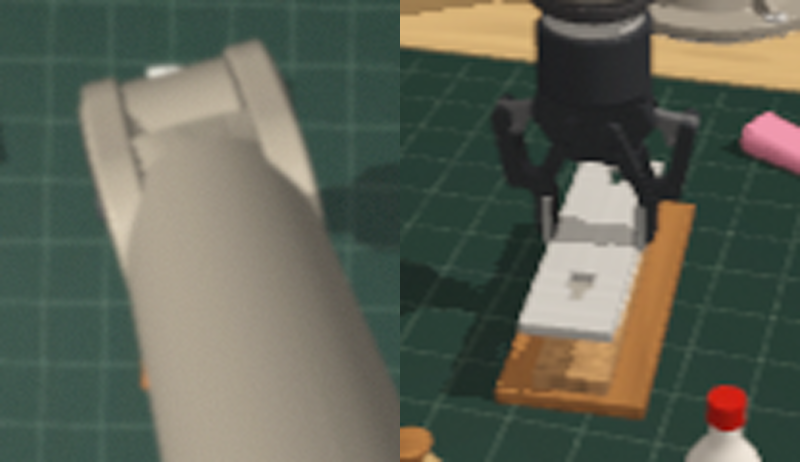

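The top view is blocked by the arm. The scene view shows the plate held level above the press, with its front keyhole visible. I check the offset in the scene camera against the screws in the first picture.

```bash
python3 -c "
from h import *
f=lambda r:print(*[np.round(x,1) for x in r])
def comps2(mask,z,lo,hi,box):
    for c in cv2.findContours(big(mask),cv2.RETR_CCOMP,cv2.CHAIN_APPROX_NONE)[0]:
        A=cv2.contourArea(c)/16;c=(c+.5)/4-.5;p=(c.max(0)+c.min(0))[0]/2
        if lo<A<hi and box[0]<p[0]<box[2] and box[1]<p[1]<box[3]: f((p,A)+rect(c,z,'scene'))
i0=cv2.resize(cv2.imread('pics/scene0.png')[...,::-1],(512,384),interpolation=cv2.INTER_AREA)
h=cv2.cvtColor(i0,cv2.COLOR_RGB2HSV)
print('pred screws',[proj('scene',[.559+s*.072*.9966,.0273+s*.072*.0819,.0375]).round(1) for s in(-1,1)])
comps2((h[...,1]<40)&(h[...,2]>120),.0375,3,60,(245,175,280,230))
print('keys on table');comps2(cv2.cvtColor(i0,cv2.COLOR_RGB2GRAY)<140,.008,8,100,(170,170,225,220))
s=imaging.read_camera('scene');g=cv2.cvtColor(s,cv2.COLOR_RGB2GRAY)
print('pred keybox',proj('scene',[.5766+.0602*.9966,.0269+.0602*.0819,.070]).round(1),'halftop')
comps2(g<150,.070,5,100,(235,170,290,230))
h=cv2.cvtColor(s,cv2.COLOR_RGB2HSV);comps2((h[...,1]<60)&(h[...,2]>150),.070,300,3000,(235,150,290,230))
"
```

```text
pred screws [array([267.1, 185. ]), array([257.6, 214.4])]
[270.5 199.5] 4.1 [556.4  49.2] [27.9  4.1] 3.4
[265.5 192. ] 5.7 [524.   26.3] [22.1  3.8] -75.7
[267.  185.5] 4.7 [489.7  21.8] [9.5 8.1] 14.4
keys on table
[187.5 202. ] 15.7 [ 587.2 -191.6] [26.  13.6] -6.6
[211.5 177.5] 9.2 [ 443.1 -174.2] [23.  11.9] 21.8
pred keybox [256.2 205.5] halftop
[257. 204.] 9.1 [629.7  31.9] [12.4 12. ] -75.6
[259.5 225.5] 83.9 [710.6  61.3] [39.4 25.6] 6.0
[276.5 175. ] 6.8 [477.6  47.1] [18.3  6.5] 13.4
[256.5 196. ] 828.2 [582.9  29.1] [207.5  65.8] 4.8
```

Lateral agreement is good: the keyhole reads y = 31.9 against 31.8 predicted. Shifting 1.9 mm sideways and lowering in steps.

Call:
move_arm([
  [[0.0005,-0.0019,0.01,0,0,0,0.05],[0,0,0.008,0,0,0,0.05],[0,0,0,0,0,0,0.05],[0,0,0.003,0,0,0,0.05],[0,0,0.003,0,0,0,0.05],[0,0,0.003,0,0,0,0.05],[0,0,0.003,0,0,0,0.05],[0,0,0,0,0,0,0.05],[0,0,0,0,0,0,0.05]],
])

```text
t: 7.95
eef_pos: [0.577, 0.0305, 0.0302]
tool_rot: [0.0, 0.999, 0.041, -0.0]
contact_force: [-0.7, -1.4, -2.8]
gripper_width: 0.668
grasp_force: 86.1
```

```bash
python3 -c "
from h import *
plan([576.9,28.8,22.3],4.7)"
```

```text
t8.0 tcp [577.   30.5  30.2] yaw 4.7 pitch(xdown) 0.0 roll 0.0 q [-0.03  0.59 -0.17  1.92  0.16  0.64 -1.79] F [-0.7 -1.4 -2.8] open 57.1 mm grip 86
  rotvec left [ 0.  0. -0.] | dz -0.0 | shift final frame [-0.2  1.7  7.9] | shift now frame [-0.2  1.7  7.9]
```

Call:
move_arm([
  [[0,0.0016,0.002,0,0,0,0.05],[0,0,0.002,0,0,0,0.05],[0,0,0.002,0,0,0,0.05],[0,0,0.001,0,0,0,0.05],[0,0,0,0,0,0,0.05],[0,0,0,0,0,0,0.05]],
])

```text
t: 8.7
eef_pos: [0.5773, 0.0291, 0.0233]
tool_rot: [-0.0, 0.999, 0.041, 0.0]
contact_force: [0.5, 0.8, -3.3]
gripper_width: 0.665
grasp_force: 86.2
```

```bash
python3 -c "
from h import *
plan([576.9,28.8,22.3],4.7)"
```

```text
t8.7 tcp [577.3  29.1  23.3] yaw 4.7 pitch(xdown) -0.0 roll -0.0 q [-0.03  0.6  -0.17  1.93  0.16  0.63 -1.79] F [ 0.5  0.8 -3.3] open 56.8 mm grip 86
  rotvec left [-0. -0.  0.] | dz 0.0 | shift final frame [-0.4  0.3  1. ] | shift now frame [-0.4  0.3  1. ]
```

Call:
move_arm([
  [[0,0.0003,0.001,0,0,0,0.05],[0,0,0.0007,0,0,0,0.05],[0,0,0,0,0,0,0.05],[0,0,0,0,0,0,0.05]],
])

```text
t: 9.2
eef_pos: [0.5775, 0.0288, 0.0224]
tool_rot: [0.0, 0.999, 0.041, 0.0]
contact_force: [-2.9, 0.5, 6.3]
gripper_width: 0.67
grasp_force: 83.7
```

Call:
move_arm([
  [[-0.002,0,0,0,0,0,0.05],[-0.003,0,0,0,0,0,0.05],[-0.003,0,0,0,0,0,0.05],[-0.002,0,0,0,0,0,0.05],[0,0,0,0,0,0,0.05],[0,0,0,0,0,0,0.05]],
])

```text
t: 9.95
eef_pos: [0.5685, 0.0282, 0.0224]
tool_rot: [-0.0, 0.999, 0.041, 0.001]
contact_force: [3.9, -0.1, 5.9]
gripper_width: 0.668
grasp_force: 85.3
```

```bash
python3 -c "
from h import *
plan([559,27.3,22.3],4.7)"
```

```text
t9.9 tcp [568.5  28.2  22.4] yaw 4.7 pitch(xdown) -0.2 roll -0.0 q [-0.03  0.59 -0.17  1.95  0.16  0.61 -1.79] F [ 3.9 -0.1  5.9] open 57.1 mm grip 85
  rotvec left [-0.  -0.2  0. ] | dz 0.0 | shift final frame [-9.6  0.1  0.1] | shift now frame [-9.6  0.1  0.1]
```

Flat (6 N) and sliding freely. Carrying on home.

Call:
move_arm([
  [[-0.003,0,0,0,0,0,0.05],[-0.003,0,0,0,0,0,0.05],[-0.003,0,0,0,0,0,0.05],[-0.001,0,0,0,0,0,0.05],[0,0,0,0,0,0,0.05],[0,0,0,0,0,0,0.05]],
])

```text
t: 10.7
eef_pos: [0.5587, 0.0273, 0.0224]
tool_rot: [-0.0, 0.999, 0.041, 0.001]
contact_force: [3.9, 0.4, 6.1]
gripper_width: 0.668
grasp_force: 85.3
```

```bash
python3 -c "
from h import *
plan([559,27.3,22.3],4.7)
s=imaging.read_camera('scene');c=proj('scene',[.56,.027,.03]).astype(int)
cv2.imwrite('pics/p3.png',cv2.resize(s[c[1]-50:c[1]+50,c[0]-50:c[0]+50],(600,600),interpolation=cv2.INTER_CUBIC)[...,::-1])"
```

```text
t10.7 tcp [558.7  27.3  22.4] yaw 4.7 pitch(xdown) -0.2 roll -0.0 q [-0.03  0.58 -0.17  1.97  0.16  0.6  -1.79] F [3.9 0.4 6.1] open 57.1 mm grip 85
  rotvec left [-0.  -0.2  0. ] | dz 0.0 | shift final frame [0.3 0.1 0.1] | shift now frame [0.3 0.1 0.1]
```

View pics/p3.png

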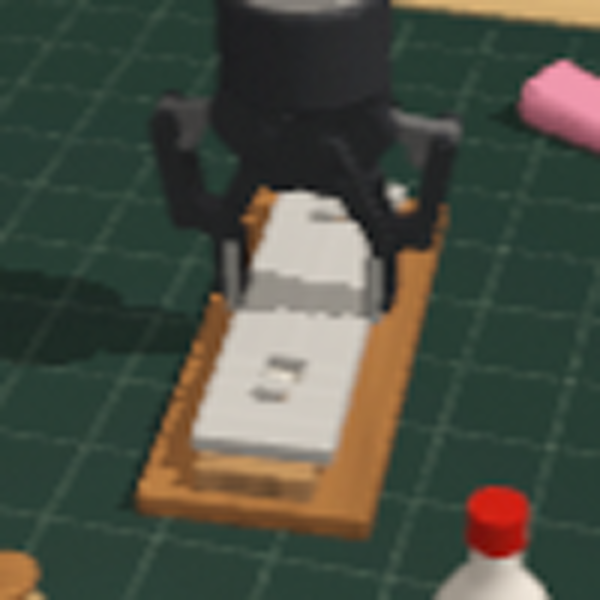

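Plate lies flat with the front screw head over the slot. I nudge toward the stop to confirm it is home.

Call:
move_arm([
  [[-0.0006,0,0,0,0,0,0.05],[-0.0006,0,0,0,0,0,0.05],[-0.0004,0,0,0,0,0,0.05],[0,0,0,0,0,0,0.05],[0,0,0,0,0,0,0.05]],
])

```text
t: 11.38
eef_pos: [0.5573, 0.0273, 0.0224]
tool_rot: [-0.0, 0.999, 0.041, 0.002]
contact_force: [4.8, 0.7, 5.8]
gripper_width: 0.666
grasp_force: 85.2
```

Call:
move_arm([
  [[-0.0006,0,0,0,0,0,0.05],[-0.0006,0,0,0,0,0,0.05],[0,0,0,0,0,0,0.05],[0,0,0,0,0,0,0.05]],
])

```text
t: 11.88
eef_pos: [0.5569, 0.0272, 0.0224]
tool_rot: [-0.0, 0.999, 0.041, 0.002]
contact_force: [6.4, 0.6, 3.9]
gripper_width: 0.663
grasp_force: 84.9
```

The stop is reached (only 0.4 of 1.2 mm moved). I back off slightly, release and lift.

Call:
move_arm([
  [[0.0014,0,0,0,0,0,0.05],[0,0,0,0,0,0,0.05],[0,0,0,0,0,0,0.065],[0,0,0,0,0,0,0.075],[0,0,0,0,0,0,0.085],[0,0,0,0,0,0,0.085],[0,0,-0.02,0,0,0,0.085],[0,0,-0.05,0,0,0,0.085],[0,0,-0.05,0,0,0,0.085],[0,0,0,0,0,0,0.085]],
])

```text
t: 13.12
eef_pos: [0.5587, 0.0273, 0.1456]
tool_rot: [-0.0, 0.999, 0.041, 0.004]
contact_force: [0.3, -0.0, -0.4]
gripper_width: 0.997
grasp_force: 0.0
```

```bash
python3 -c "
from h import *
im=imaging.read_camera('top')
for r in whites(im): 
    if 100<r[0][0]<450 and r[0][1]>130: print(*[np.round(x,1) for x in r])
plan([417.1,238.4,60],11.1)
plan([547.4,364.5,60],4.7)
"
```

```text
[205.4 279.5] [321.9 143.2] [77.7 25.9] 67.2
[167.3 239.9] [417.2 238. ] [97.7 46.1] 12.0
[116.  234.7] [427.7 366.5] [96.4 46.5] 1.9
[406.7 209.9] [ 504.6 -359.1] [94.5 43.3] 14.3
[118.4 186.7] [547.4 364.1] [96.7 46.3] 4.8
[395.1 169.3] [ 604.8 -328.5] [90.4 46.9] -12.9
[167.8 154. ] [632.6 243.5] [52.2 36.9] -79.2
[266.  250.2] [381.5  -4.1] [638.3 251.2] 3.9
t13.2 tcp [557.   27.1 143.3] yaw 4.7 pitch(xdown) -0.2 roll 0.0 q [ 0.01  0.4  -0.21  1.91  0.11  0.84 -1.75] F [ 0.  -0.4  0.2] open 84.9 mm grip 0
  rotvec left [ 0.  -0.2 -6.4] | dz -6.4 | shift final frame [ -96.6 -234.3   83.3] | shift now frame [-122.4 -222.1   82.9]
t13.2 tcp [557.   27.1 143.3] yaw 4.7 pitch(xdown) -0.2 roll 0.0 q [ 0.01  0.4  -0.21  1.91  0.11  0.84 -1.75] F [ 0.  -0.4  0.2] open 84.9 mm grip 0
  rotvec left [ 0.  -0.2 -0. ] | dz -0.0 | shift final frame [  18.1 -337.1   83.3] | shift now frame [  17.7 -337.1   83.4]
```

```bash
cat >> h.py <<'E'
def weights():
    im=imaging.read_camera("top");hsv=cv2.cvtColor(im,cv2.COLOR_RGB2HSV);k=4
    b=big((hsv[...,1]<60)&(hsv[...,2]>135))
    for c in cv2.findContours(b,cv2.RETR_EXTERNAL,cv2.CHAIN_APPROX_NONE)[0]:
        A=cv2.contourArea(c)/16; c=(c+.5)/4-.5; p=c.mean(0)[0]
        if not(450<A<1000 and 100<p[0]<440 and p[1]>130): continue
        w=np.array([pt("top",*q[0],.010) for q in c],np.float32)*1000
        m=cv2.moments(w.reshape(-1,1,2)); ce=np.array([m["m10"],m["m01"]])/m["m00"]
        a=.5*np.degrees(np.arctan2(2*m["mu11"],m["mu20"]-m["mu02"]))
        print("weight px",np.round(p),"at",np.round(ce,1),"yaw %.1f"%a,"box",np.round(rect(c,.01)[0],1),"area %.0f"%(abs(m["m00"])))
E
python3 -c "
from h import *
weights()"
```

```text
weight px [167. 240.] at [417.9 238.7] yaw 10.5 box [417.3 238.5] area 4245
weight px [116. 234.] at [428.4 366.6] yaw 1.2 box [428.8 366.6] area 4384
weight px [407. 210.] at [ 504.1 -360.5] yaw 11.8 box [ 504.9 -359.3] area 3747
weight px [119. 187.] at [548.  364.5] yaw 4.5 box [547.6 364.3] area 4232
weight px [395. 170.] at [ 605.3 -330.6] yaw -7.4 box [ 603.9 -328.9] area 3757
weight px [115. 142.] at [660.5 376.5] yaw -44.3 box [660.3 376.7] area 3085
```

Call:
move_arm([
  [[0,0,0,0,0,-5.8,0.085],[-0.016,-0.039,0,0,0,0,0.085],[-0.016,-0.039,0,0,0,0,0.085],[-0.016,-0.039,0,0,0,0,0.085],[-0.017,-0.039,0,0,0,0,0.085],[-0.017,-0.039,0,0,0,0,0.085],[-0.0164,-0.0383,0,0,0,0,0.085],[0,0,0.04,0,0,0,0.085],[0,0,0.043,0,0,0,0.085],[0,0,0,0,0,0,0.085],[0,0,0,0,0,0,0.085],[0,0,0,0,0,0,0.085]],
])

```text
t: 14.72
eef_pos: [0.4176, 0.2389, 0.0599]
tool_rot: [-0.001, 0.996, 0.091, 0.001]
contact_force: [0.0, -0.7, 0.6]
gripper_width: 0.993
grasp_force: 0.0
```

```bash
python3 -c "
from h import *
plan([417.7,238.6,0],10.5)
im=imaging.read_camera('scene');c=proj('scene',[.418,.238,.03]).astype(int)
cv2.imwrite('pics/p4.png',cv2.resize(im[c[1]-40:c[1]+40,c[0]-50:c[0]+50],(750,600),interpolation=cv2.INTER_CUBIC)[...,::-1])"
```

```text
t14.7 tcp [417.6 238.9  59.9] yaw 10.5 pitch(xdown) -0.1 roll -0.0 q [-0.4   0.43 -0.3   2.13  0.22  0.6  -2.24] F [ 0.  -0.7  0.6] open 84.8 mm grip 0
  rotvec left [-0.  -0.1 -0. ] | dz -0.0 | shift final frame [ 0.1  0.3 59.9] | shift now frame [-0.   0.4 59.9]
```

View pics/p4.png

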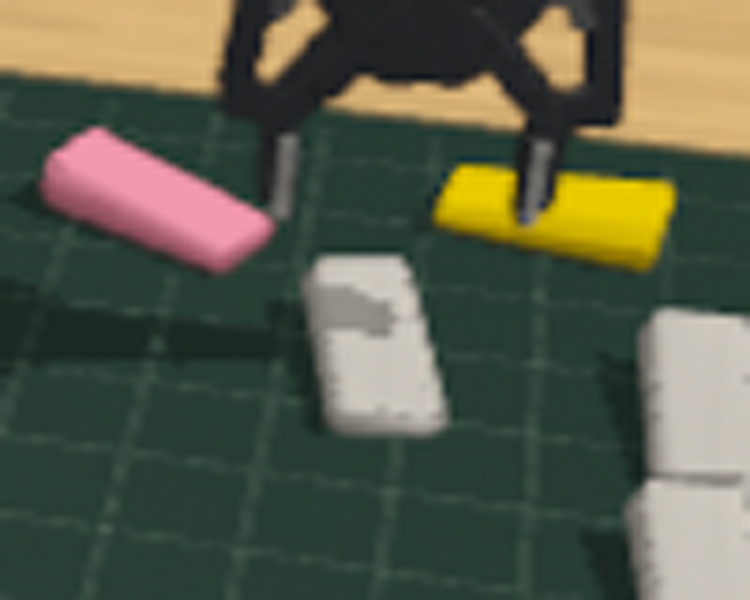

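The fingers straddle the weight at about (375,345); its near end face is thin, consistent with the thick end toward the robot. Descend, grip and lift.

Call:
move_arm([
  [[0,0,0.03,0,0,0,0.085],[0,0,0.02,0,0,0,0.085],[0,0,0.01,0,0,0,0.085],[0,0,0,0,0,0,0.07],[0,0,0,0,0,0,0.06],[0,0,0,0,0,0,0.05],[0,0,0,0,0,0,0.035],[0,0,0,0,0,0,0.035],[0,0,0,0,0,0,0.035],[0,0,0,0,0,0,0.035],[0,0,0,0,0,0,0.035]],
], squeeze=90)

```text
t: 16.15
eef_pos: [0.4172, 0.2374, -0.0002]
tool_rot: [0.001, 0.996, 0.091, 0.0]
contact_force: [-2.2, -5.5, 13.6]
gripper_width: 0.478
grasp_force: 88.9
```

```bash
python3 -c "
from h import *
plan([417.7,238.6,0],10.5)"
```

```text
t16.1 tcp [ 4.172e+02  2.374e+02 -2.000e-01] yaw 10.5 pitch(xdown) -0.0 roll 0.1 q [-0.44  0.54 -0.25  2.16  0.29  0.47 -2.3 ] F [-2.2 -5.5 13.6] open 40.8 mm grip 89
  rotvec left [ 0.1 -0.  -0. ] | dz -0.0 | shift final frame [ 0.7 -1.1 -0.2] | shift now frame [ 0.7 -1.1 -0.2]
```

Call:
move_arm([
  [[0,0,-0.01,0,0,0,0.035],[0,0,-0.03,0,0,0,0.035],[0,0,-0.04,0,0,0,0.035],[0,0,-0.04,0,0,0,0.035],[0,0,0,0,0,5.8,0.035],[0,0,0,0,0,0,0.035],[0,0,0,0,0,0,0.035]],
])

```text
t: 17.02
eef_pos: [0.4158, 0.2381, 0.118]
tool_rot: [0.0, 0.999, 0.042, -0.001]
contact_force: [0.5, -0.8, -5.2]
gripper_width: 0.474
grasp_force: 92.5
```

```bash
python3 -c "
from h import *
plan([558.5,27.3,60],4.7)"
```

```text
t17.0 tcp [415.8 238.1 118. ] yaw 4.8 pitch(xdown) 0.1 roll 0.0 q [-0.38  0.33 -0.32  2.1   0.15  0.73 -2.28] F [ 0.5 -0.8 -5.2] open 40.5 mm grip 92
  rotvec left [0.  0.1 0.1] | dz 0.1 | shift final frame [124.9 221.7  58. ] | shift now frame [124.5 222.   58. ]
```

Call:
move_arm([
  [[0.0125,0.0222,0,0,0,0,0.035],[0.025,0.0444,0,0,0,0,0.035],[0.025,0.0444,0,0,0,0,0.035],[0.025,0.0444,0,0,0,0,0.035],[0.025,0.0444,0,0,0,0,0.035],[0.0122,0.022,0,0,0,0,0.035],[0,0,0.03,0,0,0,0.035],[0,0,0.028,0,0,0,0.035],[0,0,0,0,0,0,0.035],[0,0,0,0,0,0,0.035],[0,0,0,0,0,0,0.035]],
])

```text
t: 18.4
eef_pos: [0.56, 0.0279, 0.0618]
tool_rot: [-0.0, 0.999, 0.041, 0.001]
contact_force: [-0.0, 0.4, -4.4]
gripper_width: 0.476
grasp_force: 92.8
```

```bash
python3 -c "
from h import *
plan([558.5,27.3,33],4.7)"
```

```text
t18.4 tcp [560.   27.9  61.8] yaw 4.7 pitch(xdown) -0.1 roll -0.0 q [ 0.    0.52 -0.21  1.95  0.16  0.68 -1.79] F [-0.   0.4 -4.4] open 40.6 mm grip 93
  rotvec left [-0.  -0.1  0. ] | dz 0.0 | shift final frame [-1.6  0.4 28.8] | shift now frame [-1.6  0.5 28.8]
```

Call:
move_arm([
  [[-0.001,0.0004,0.015,0,0,0,0.035],[0,0,0.008,0,0,0,0.035],[0,0,0.003,0,0,0,0.035],[0,0,0.002,0,0,0,0.035],[0,0,0,0,0,0,0.035],[0,0,0,0,0,0,0.035]],
])

```text
t: 19.15
eef_pos: [0.5584, 0.0272, 0.0328]
tool_rot: [-0.0, 0.999, 0.041, 0.0]
contact_force: [-1.1, 0.1, -6.1]
gripper_width: 0.473
grasp_force: 92.8
```

```bash
python3 -c "
from h import *
plan([558.5,27.3,33],4.7)"
```

```text
t19.1 tcp [558.4  27.2  32.8] yaw 4.7 pitch(xdown) -0.0 roll -0.0 q [-0.01  0.56 -0.2   1.97  0.18  0.63 -1.81] F [-1.1  0.1 -6.1] open 40.4 mm grip 93
  rotvec left [-0. -0.  0.] | dz 0.0 | shift final frame [ 0.1 -0.1 -0.2] | shift now frame [ 0.1 -0.1 -0.2]
```

Call:
move_arm([
  [[0,0,0.0007,0,0,0,0.035],[0,0,0.0006,0,0,0,0.035],[0,0,0,0,0,0,0.035],[0,0,0,0,0,0,0.035]],
])

```text
t: 19.65
eef_pos: [0.5584, 0.0271, 0.0319]
tool_rot: [0.0, 0.999, 0.041, 0.0]
contact_force: [-3.1, -0.7, 6.8]
gripper_width: 0.477
grasp_force: 93.7
```

Seated (+7 N). Release, lift and look again.

Call:
move_arm([
  [[0,0,0,0,0,0,0.05],[0,0,0,0,0,0,0.06],[0,0,0,0,0,0,0.075],[0,0,0,0,0,0,0.085],[0,0,-0.02,0,0,0,0.085],[0,0,-0.05,0,0,0,0.085],[0,0,-0.05,0,0,0,0.085],[0,-0.06,0,0,0,0,0.085],[0,-0.06,0,0,0,0,0.085],[0,-0.06,0,0,0,0,0.085],[0,-0.06,0,0,0,0,0.085],[0,-0.06,0,0,0,0,0.085],[0,0,0,0,0,0,0.085],[0,0,0,0,0,0,0.085]],
])

```text
t: 21.4
eef_pos: [0.5334, 0.3257, 0.1509]
tool_rot: [0.0, 0.999, 0.041, -0.0]
contact_force: [0.7, -0.3, 0.9]
gripper_width: 1.001
grasp_force: 0.0
```

```bash
python3 - <<'E'
from h import *
weights()
im=imaging.read_camera('top');s=imaging.read_camera('scene');c=proj('scene',[.56,.027,.03]).astype(int)
hsv=cv2.cvtColor(im,cv2.COLOR_RGB2HSV);f=lambda r:print(*[np.round(x,1) for x in r])
for r in comps((hsv[...,1]<60)&(hsv[...,2]>150),.030,500,4000,box=(220,120,290,250)): f(r)
A=cv2.resize(im[125:245,200:304],(400,462),interpolation=cv2.INTER_CUBIC);B=cv2.resize(s[c[1]-60:c[1]+60,c[0]-52:c[0]+52],(400,462),interpolation=cv2.INTER_CUBIC)
cv2.imwrite('pics/p5.png',np.hstack([A,B])[...,::-1])
plan([548,364.5,60],4.5)
E
```

```text
weight px [258. 377.] at [88.8  3.7] yaw -89.1 box [92.2  6.2] area 5713
weight px [116. 234.] at [428.6 366.6] yaw 1.1 box [428.8 366.6] area 4431
weight px [115. 142.] at [660.7 376.7] yaw 39.7 box [660.3 376.7] area 3148
[252.9 185.3] 2131.7 [558.   27.9] [216.   63.8] 4.8
t21.6 tcp [534.2 324.1 151.2] yaw 4.6 pitch(xdown) -0.0 roll 0.1 q [-0.43  0.5  -0.29  1.74  0.17  0.93 -2.28] F [ 0.3  0.4 -0.4] open 85.1 mm grip 0
  rotvec left [ 0.1 -0.   0.1] | dz 0.1 | shift final frame [ 16.9 -39.2  91.2] | shift now frame [ 16.9 -39.3  91.1]
```

View pics/p5.png

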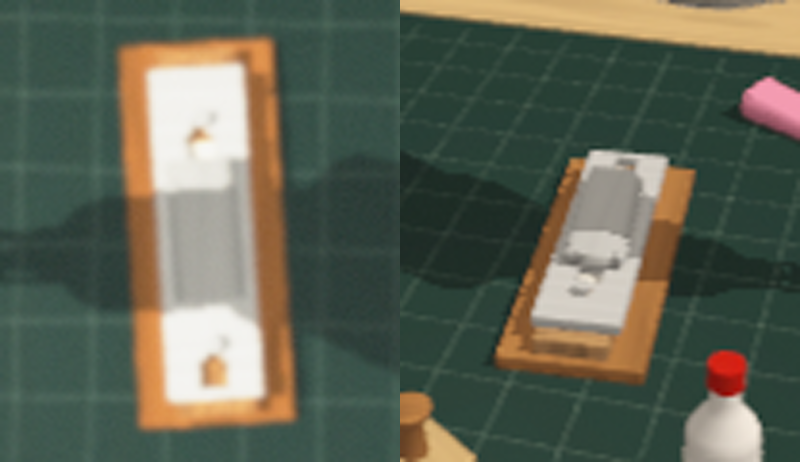

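The plate is locked (centre 558, 27.9, yaw 4.8°), with heads at the slot ends, and the first weight sits centred lengthwise. Next is weight A at (548, 364.5).

Call:
move_arm([
  [[0.0085,-0.0195,0.02,0,0,0,0.085],[0.0085,-0.0195,0.03,0,0,0,0.085],[0,0,0.03,0,0,0,0.085],[0,0,0.02,0,0,0,0.085],[0,0,0,0,0,0,0.085],[0,0,0,0,0,0,0.085],[0,0,0,0,0,0,0.085]],
])

```text
t: 22.42
eef_pos: [0.5481, 0.3668, 0.0528]
tool_rot: [-0.001, 0.999, 0.041, 0.001]
contact_force: [-0.1, 0.9, 0.1]
gripper_width: 0.999
grasp_force: 0.0
```

```bash
python3 -c "
from h import *
plan([548,364.5,1],4.5)
im=imaging.read_camera('scene');c=proj('scene',[.548,.364,.03]).astype(int)
cv2.imwrite('pics/p6.png',cv2.resize(im[c[1]-40:c[1]+40,c[0]-50:c[0]+50],(750,600),interpolation=cv2.INTER_CUBIC)[...,::-1])"
```

```text
t22.4 tcp [548.1 366.8  52.8] yaw 4.7 pitch(xdown) -0.1 roll -0.1 q [-0.5   0.66 -0.26  1.71  0.23  0.8  -2.36] F [-0.1  0.9  0.1] open 85.3 mm grip 0
  rotvec left [-0.1 -0.1  0.2] | dz 0.2 | shift final frame [-0.3  2.3 51.8] | shift now frame [-0.4  2.3 51.8]
```

View pics/p6.png

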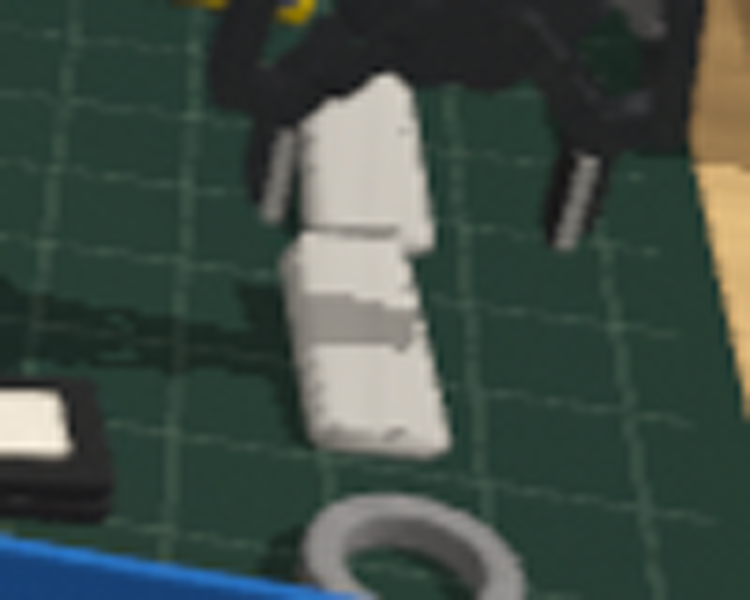

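Weight A at (370,345) is between the fingers, unmoved. Grip and lift.

Call:
move_arm([
  [[0,0.001,0.025,0,0,0,0.085],[0,0,0.02,0,0,0,0.085],[0,0,0.007,0,0,0,0.085],[0,0,0,0,0,0,0.07],[0,0,0,0,0,0,0.06],[0,0,0,0,0,0,0.05],[0,0,0,0,0,0,0.035],[0,0,0,0,0,0,0.035],[0,0,0,0,0,0,0.035],[0,0,0,0,0,0,0.035],[0,0,0,0,0,0,0.035]],
], squeeze=90)

```text
t: 23.85
eef_pos: [0.5482, 0.364, 0.0006]
tool_rot: [0.001, 0.999, 0.041, 0.0]
contact_force: [-1.2, -4.6, 8.9]
gripper_width: 0.477
grasp_force: 89.6
```

```bash
python3 -c "
from h import *
plan([548,364.5,1],4.5)"
```

```text
t23.9 tcp [548.2 364.    0.6] yaw 4.6 pitch(xdown) -0.0 roll 0.1 q [-0.51  0.73 -0.24  1.73  0.25  0.71 -2.37] F [-1.2 -4.6  8.9] open 40.8 mm grip 90
  rotvec left [ 0.1 -0.   0.1] | dz 0.1 | shift final frame [-0.2 -0.6 -0.4] | shift now frame [-0.1 -0.6 -0.4]
```

Call:
move_arm([
  [[0,0,-0.01,0,0,0,0.035],[0,0,-0.03,0,0,0,0.035],[0,0,-0.05,0,0,0,0.035],[0,0,-0.05,0,0,0,0.035],[0,0.03,0,0,0,0,0.035],[0,0.05,0,0,0,0,0.035],[0,0.05,0,0,0,0,0.035],[0,0.05,0,0,0,0,0.035],[0,0.05,0,0,0,0,0.035],[0,0.05,0,0,0,0,0.035],[0,0.05,0,0,0,0,0.035],[0,0,0,0,0,0,0.035],[0,0,0,0,0,0,0.035]],
])

```text
t: 25.48
eef_pos: [0.5741, 0.0371, 0.1393]
tool_rot: [-0.0, 0.999, 0.041, -0.0]
contact_force: [0.4, 0.7, -5.3]
gripper_width: 0.475
grasp_force: 92.4
```

Call:
move_arm([
  [[0,0,0,0,0,-10,0.035],[0,0,0,0,0,-10,0.035],[0,0,0,0,0,-10,0.035],[0,0,0,0,0,-10,0.035],[0,0,0,0,0,-10,0.035],[0,0,0,0,0,-10,0.035],[0,0,0,0,0,-10,0.035],[0,0,0,0,0,-10,0.035],[0,0,0,0,0,-10,0.035],[0,0,0,0,0,-10,0.035],[0,0,0,0,0,-10,0.035],[0,0,0,0,0,-10,0.035],[0,0,0,0,0,-10,0.035],[0,0,0,0,0,-10,0.035],[0,0,0,0,0,-10,0.035],[0,0,0,0,0,-10,0.035],[0,0,0,0,0,-10,0.035],[0,0,0,0,0,-10,0.035],[0,0,0,0,0,0,0.035],[0,0,0,0,0,0,0.035]],
])

```text
t: 27.98
eef_pos: [0.5744, 0.0373, 0.1394]
tool_rot: [0.0, -0.04, 0.999, 0.0]
contact_force: [-0.5, 0.3, -4.8]
gripper_width: 0.475
grasp_force: 92.4
```

```bash
python3 -c "
from h import *
plan([558.5,27.3,80],184.7,0)
weights()"
```

```text
t28.0 tcp [574.4  37.3 139.4] yaw -175.4 pitch(xdown) 0.0 roll 0.0 q [ 0.53  0.61 -0.96  1.84  0.58  1.01  0.99] F [-0.5  0.3 -4.8] open 40.6 mm grip 92
  rotvec left [ 0.   0.  -0.1] | dz -0.1 | shift final frame [16.6 -8.7 59.4] | shift now frame [16.6 -8.7 59.4]
weight px [258. 377.] at [88.9  3.9] yaw -89.1 box [92.2  6.2] area 5695
weight px [116. 234.] at [428.6 366.6] yaw 1.1 box [428.8 366.6] area 4401
weight px [420. 219.] at [ 481.5 -394.6] yaw 15.0 box [ 482.5 -394.2] area 4047
weight px [395. 170.] at [ 603.6 -330.3] yaw -6.3 box [ 603.5 -328.7] area 3563
weight px [115. 142.] at [660.7 376.7] yaw -22.6 box [660.3 376.7] area 3103
```

One right-hand weight was knocked and now lies at (481.5, -394.6); noted. I pitch +7.6° (thin end up) and approach above the first weight.

Call:
move_arm([
  [[0.008,-0.004,0.02,0,0,0,0.035],[0.0086,-0.0047,0.02,0,0,0,0.035],[0,0,0,0,7.6,0,0.035],[0,0,0,0,0,0,0.035],[0,0,0,0,0,0,0.035]],
])

```text
t: 28.65
eef_pos: [0.5589, 0.0271, 0.0995]
tool_rot: [-0.065, -0.041, 0.997, -0.003]
contact_force: [0.4, -0.2, -5.9]
gripper_width: 0.476
grasp_force: 92.5
```

```bash
python3 -c "
from h import *
plan([557.3,27.2,58.7],184.7,-7.6)"
```

```text
t28.6 tcp [558.9  27.1  99.5] yaw -175.3 pitch(xdown) -7.4 roll 0.0 q [ 0.5   0.7  -0.92  1.8   0.58  1.09  1.  ] F [ 0.4 -0.2 -5.9] open 40.6 mm grip 92
  rotvec left [ 0.   0.2 -0. ] | dz -0.0 | shift final frame [-3.8  0.3 40.7] | shift now frame [-3.7  0.3 40.7]
```

Call:
move_arm([
  [[-0.002,0.0003,0.02,0,0,0,0.035],[-0.0018,0,0.015,0,0,0,0.035],[0,0,0.0057,0,0,0,0.035],[0,0,0,0,0,0,0.035],[0,0,0,0,0,0,0.035],[0,0,0,0,0,0,0.035]],
])

```text
t: 29.4
eef_pos: [0.5574, 0.0268, 0.059]
tool_rot: [-0.066, -0.041, 0.997, -0.003]
contact_force: [-0.3, -1.1, -5.7]
gripper_width: 0.474
grasp_force: 92.4
```

```bash
python3 -c "
from h import *
plan([557.3,27.2,52.7],184.7,-7.6)"
```

```text
t29.4 tcp [557.4  26.8  59. ] yaw -175.3 pitch(xdown) -7.5 roll 0.0 q [ 0.48  0.75 -0.88  1.82  0.62  1.03  0.97] F [-0.3 -1.1 -5.7] open 40.5 mm grip 92
  rotvec left [0.  0.1 0. ] | dz 0.0 | shift final frame [-0.7  0.4  6.2] | shift now frame [-0.7  0.4  6.2]
```

Call:
move_arm([
  [[-0.0004,-0.0003,0.003,0,0,0,0.035],[-0.0002,0,0.002,0,0,0,0.035],[0,0,0,0,0,0,0.035],[0,0,0,0,0,0,0.035]],
])

```text
t: 29.9
eef_pos: [0.5569, 0.0264, 0.0534]
tool_rot: [-0.066, -0.041, 0.997, -0.003]
contact_force: [0.4, -0.0, -6.2]
gripper_width: 0.475
grasp_force: 92.5
```

Call:
move_arm([
  [[-0.0001,0,0.0008,0,0,0,0.035],[0,0,0,0,0,0,0.035],[0,0,0,0,0,0,0.035]],
])

```text
t: 30.28
eef_pos: [0.557, 0.0264, 0.0531]
tool_rot: [-0.066, -0.041, 0.997, -0.003]
contact_force: [-1.7, -1.1, 1.7]
gripper_width: 0.471
grasp_force: 93.1
```

Call:
move_arm([
  [[0,0.0003,0.0005,0,0,0,0.035],[0,0,0,0,0,0,0.035],[0,0,0,0,0,0,0.05],[0,0,0,0,0,0,0.06],[0,0,0,0,0,0,0.075],[0,0,0,0,0,0,0.085],[0,0,-0.02,0,0,0,0.085],[0,0,-0.04,0,0,0,0.085],[0,0,-0.05,0,0,0,0.085],[0,0,0,0,-7.6,0,0.085],[0,0.05,0,0,0,0,0.085],[0,0.05,0,0,0,0,0.085],[0,0.05,0,0,0,0,0.085],[0,0.05,0,0,0,0,0.085],[0,0.05,0,0,0,0,0.085],[0,0,0,0,0,0,0.085],[0,0,0,0,0,0,0.085]],
])

```text
t: 32.4
eef_pos: [0.5511, 0.2769, 0.162]
tool_rot: [0.0, -0.041, 0.999, -0.0]
contact_force: [-0.3, -1.0, -0.2]
gripper_width: 0.994
grasp_force: 0.0
```

```bash
python3 - <<'E'
from h import *
weights()
im=imaging.read_camera('top');s=imaging.read_camera('scene');c=proj('scene',[.56,.027,.04]).astype(int)
A=cv2.resize(im[145:225,215:295],(400,400),interpolation=cv2.INTER_CUBIC);B=cv2.resize(s[c[1]-40:c[1]+40,c[0]-40:c[0]+40],(400,400),interpolation=cv2.INTER_CUBIC)
cv2.imwrite('pics/p7.png',np.hstack([A,B])[...,::-1])
plan([428.6,366.6,60],181.1)
E
```

```text
weight px [420. 217.] at [ 485.9 -394.6] yaw 13.1 box [ 485.7 -395.8] area 3806
weight px [395. 171.] at [ 602.6 -329.8] yaw -8.8 box [ 602.5 -329.7] area 4250
weight px [115. 142.] at [660.7 376.7] yaw 39.7 box [660.3 376.7] area 3148
t32.5 tcp [551.5 275.3 161.3] yaw -175.4 pitch(xdown) 0.0 roll -0.1 q [ 0.11  0.64 -0.95  1.72  0.58  1.09  0.62] F [ 0.5 -0.4 -0. ] open 84.7 mm grip 0
  rotvec left [-0.1  0.   3.5] | dz 3.5 | shift final frame [121.1  93.7 101.3] | shift now frame [115.3 100.9 101.2]
```

View pics/p7.png

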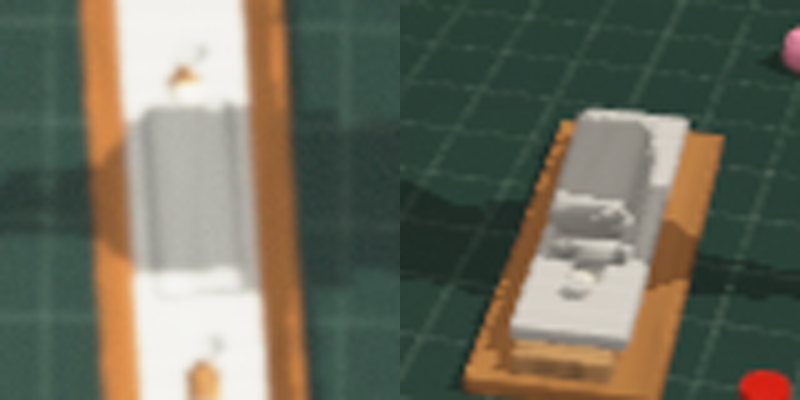

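Two weights are stacked: the lower's thin near end is under the upper's thick end, as wanted. Next is weight B at (428.6, 366.6), which goes crosswise.

Call:
move_arm([
  [[0,0,0,0,0,3.5,0.085],[0.03,0.0234,0,0,0,0,0.085],[0.03,0.0234,0,0,0,0,0.085],[0.03,0.0234,0,0,0,0,0.085],[0.031,0.0235,0,0,0,0,0.085],[0,0,0.04,0,0,0,0.085],[0,0,0.04,0,0,0,0.085],[0,0,0.03,0,0,0,0.085],[0,0,0,0,0,0,0.085],[0,0,0,0,0,0,0.085],[0,0,0,0,0,0,0.085]],
])

```text
t: 33.92
eef_pos: [0.4288, 0.3687, 0.0527]
tool_rot: [0.001, -0.01, 1.0, 0.001]
contact_force: [0.1, 0.3, -0.4]
gripper_width: 0.995
grasp_force: 0.0
```

```bash
python3 - <<'E'
from h import *
im=imaging.read_camera('top');hsv=cv2.cvtColor(im,cv2.COLOR_RGB2HSV);f=lambda r:print(*[np.round(x,1) for x in r])
s=imaging.read_camera('scene');g=cv2.cvtColor(s,cv2.COLOR_RGB2GRAY)
# is B still between the fingers: brightness at its predicted centre in the scene view
p=proj('scene',[.4286,.3666,.02]).astype(int);print(p,g[p[1]-2:p[1]+3,p[0]-2:p[0]+3].mean())
plan([428.6,366.6,1],181.1)
E
```

```text
[388 195] 146.32
t34.0 tcp [428.5 368.5  52.3] yaw -178.8 pitch(xdown) 0.1 roll 0.1 q [-0.18  0.7  -0.86  1.91  0.7   0.86  0.18] F [-0.  -0.5  0.2] open 84.9 mm grip 0
  rotvec left [0.1 0.1 0.1] | dz 0.1 | shift final frame [-0.1 -1.9 51.3] | shift now frame [ 0.  -2.  51.3]
```

Call:
move_arm([
  [[0,-0.001,0.025,0,0,0,0.085],[0,0,0.02,0,0,0,0.085],[0,0,0.006,0,0,0,0.085],[0,0,0,0,0,0,0.07],[0,0,0,0,0,0,0.06],[0,0,0,0,0,0,0.05],[0,0,0,0,0,0,0.035],[0,0,0,0,0,0,0.035],[0,0,0,0,0,0,0.035],[0,0,0,0,0,0,0.035],[0,0,0,0,0,0,0.035]],
], squeeze=90)

```text
t: 35.4
eef_pos: [0.4283, 0.3657, 0.001]
tool_rot: [0.001, -0.01, 1.0, -0.001]
contact_force: [-1.3, -6.0, 9.7]
gripper_width: 0.477
grasp_force: 89.4
```

```bash
python3 -c "
from h import *
plan([428.6,366.6,1],181.1)"
```

```text
t35.4 tcp [428.3 365.7   1. ] yaw -178.8 pitch(xdown) 0.1 roll -0.2 q [-0.22  0.76 -0.8   1.93  0.78  0.79  0.12] F [-1.3 -6.   9.7] open 40.7 mm grip 89
  rotvec left [-0.2  0.1  0.1] | dz 0.1 | shift final frame [-0.3  0.9  0. ] | shift now frame [-0.3  0.9  0. ]
```

Call:
move_arm([
  [[0,0,-0.01,0,0,0,0.035],[0,0,-0.03,0,0,0,0.035],[0,0,-0.05,0,0,0,0.035],[0,0,-0.06,0,0,0,0.035],[-0.01,-0.03,0,0,0,0,0.035],[-0.02,-0.05,0,0,0,0,0.035],[-0.02,-0.05,0,0,0,0,0.035],[-0.02,-0.05,0,0,0,0,0.035],[-0.02,-0.05,0,0,0,0,0.035],[0,0,0,0,0,10,0.035],[0,0,0,0,0,10,0.035],[0,0,0,0,0,10,0.035],[0,0,0,0,0,10,0.035],[0,0,0,0,0,10,0.035],[0,0,0,0,0,10,0.035],[0,0,0,0,0,10,0.035],[0,0,0,0,0,10,0.035],[0,0,0,0,0,6.4,0.035],[0,0,0,0,0,0,0.035]],
])

```text
t: 37.78
eef_pos: [0.5222, 0.1395, 0.1501]
tool_rot: [-0.0, 0.676, 0.737, -0.0]
contact_force: [0.5, -0.7, -5.3]
gripper_width: 0.475
grasp_force: 92.5
```

```bash
python3 -c "
from h import *
plan([558.5,27.3,95],94.7)
weights()
im=imaging.read_camera('top');h=cv2.cvtColor(im,cv2.COLOR_RGB2HSV)
cv2.imwrite('pics/p8.png',cv2.resize(im[145:225,215:295],(400,400),interpolation=cv2.INTER_CUBIC)[...,::-1])
"
```

```text
t37.8 tcp [522.2 139.5 150.1] yaw 94.9 pitch(xdown) -0.0 roll -0.0 q [ 0.13  0.43 -0.64  1.92  0.32  0.9  -0.58] F [ 0.5 -0.7 -5.3] open 40.5 mm grip 93
  rotvec left [-0.  -0.   0.2] | dz 0.2 | shift final frame [-114.8   27.    55.1] | shift now frame [-114.9   26.6   55.1]
weight px [420. 217.] at [ 486.  -394.9] yaw 12.6 box [ 485.4 -395.9] area 3744
weight px [395. 170.] at [ 603.9 -330.5] yaw -7.4 box [ 602.8 -329.8] area 4110
weight px [115. 142.] at [660.6 376.7] yaw 1.8 box [660.3 376.7] area 3116
```

Call:
move_arm([
  [[-0.02,0.005,0,0,0,0,0.035],[-0.04,0.009,0,0,0,0,0.035],[-0.04,0.009,0,0,0,0,0.035],[-0.0148,0.0038,0,0,0,0.2,0.035],[0,0,0.03,0,0,0,0.035],[0,0,0.025,0,0,0,0.035],[0,0,0,0,0,0,0.035],[0,0,0,0,0,0,0.035],[0,0,0,0,0,0,0.035]],
])

```text
t: 39.0
eef_pos: [0.56, 0.0274, 0.0964]
tool_rot: [0.001, 0.678, 0.735, 0.001]
contact_force: [-0.1, 0.0, -5.4]
gripper_width: 0.475
grasp_force: 92.7
```

```bash
python3 -c "
from h import *
plan([558.5,27.3,73],94.7)"
```

```text
t39.0 tcp [560.   27.4  96.4] yaw 94.6 pitch(xdown) -0.0 roll 0.1 q [ 0.28  0.52 -0.57  1.92  0.38  0.81 -0.41] F [-0.1  0.  -5.4] open 40.6 mm grip 93
  rotvec left [ 0.1 -0.  -0.1] | dz -0.1 | shift final frame [ 0.1 -1.5 23.4] | shift now frame [ 0.  -1.5 23.4]
```

Call:
move_arm([
  [[0,-0.0009,0.012,0,0,0,0.035],[0,0,0.006,0,0,0,0.035],[0,0,0.002,0,0,0,0.035],[0,0,0.001,0,0,0,0.035],[0,0,0,0,0,0,0.035],[0,0,0,0,0,0,0.035]],
])

```text
t: 39.75
eef_pos: [0.5583, 0.0269, 0.0743]
tool_rot: [0.0, 0.678, 0.735, 0.0]
contact_force: [0.0, 0.1, -5.1]
gripper_width: 0.477
grasp_force: 92.6
```

```bash
python3 -c "
from h import *
plan([558.5,27.3,73],94.7)"
```

```text
t39.8 tcp [558.3  26.9  74.3] yaw 94.6 pitch(xdown) 0.0 roll 0.0 q [ 0.27  0.55 -0.55  1.93  0.4   0.77 -0.43] F [ 0.   0.1 -5.1] open 40.7 mm grip 93
  rotvec left [ 0.   0.  -0.1] | dz -0.1 | shift final frame [0.4 0.2 1.3] | shift now frame [0.4 0.2 1.3]
```

Call:
move_arm([
  [[0.0004,0,0.0008,0,0,0,0.035],[0,0,0.0006,0,0,0,0.035],[0,0,0,0,0,0,0.035],[0,0,0,0,0,0,0.035]],
])

```text
t: 40.25
eef_pos: [0.5583, 0.0273, 0.0733]
tool_rot: [0.0, 0.678, 0.735, 0.0]
contact_force: [-3.4, -0.3, 4.8]
gripper_width: 0.48
grasp_force: 93.5
```

Seated. Release, lift and look again before fetching weight D.

Call:
move_arm([
  [[0,0,0,0,0,0,0.05],[0,0,0,0,0,0,0.06],[0,0,0,0,0,0,0.075],[0,0,0,0,0,0,0.085],[0,0,-0.02,0,0,0,0.085],[0,0,-0.04,0,0,0,0.085],[0,0,-0.05,0,0,0,0.085],[-0.04,0,0,0,0,10,0.085],[0,0,0,0,0,10,0.085],[0,0,0,0,0,10,0.085],[0,0,0,0,0,10,0.085],[0,0,0,0,0,10,0.085],[0,0,0,0,0,10,0.085],[0,0,0,0,0,10,0.085],[0,0,0,0,0,10,0.085],[0,0,0,0,0,10,0.085],[0,0,0,0,0,10,0.085],[0,0,0,0,0,2.7,0.085],[0,0,0,0,0,0,0.085]],
])

```text
t: 42.62
eef_pos: [0.5616, -0.0122, 0.184]
tool_rot: [-0.0, 0.998, -0.07, 0.001]
contact_force: [0.4, -0.3, 0.4]
gripper_width: 0.994
grasp_force: 0.0
```

```bash
python3 - <<'E'
from h import *
weights()
plan([603,-330,60],-8)
E
```

```text
weight px [420. 218.] at [ 482.6 -394. ] yaw 17.1 box [ 483.4 -394.1] area 4231
weight px [395. 170.] at [ 605.2 -330.8] yaw -7.7 box [ 603.5 -330. ] area 3782
weight px [115. 142.] at [660.7 376.7] yaw 38.4 box [660.3 376.7] area 3135
t42.7 tcp [561.6 -12.3 183.8] yaw -8.0 pitch(xdown) -0.1 roll -0.0 q [ 0.11  0.36 -0.25  1.87  0.11  0.93 -1.9 ] F [-0.6  0.2  1.9] open 85.1 mm grip 0
  rotvec left [-0.  -0.1 -0. ] | dz -0.0 | shift final frame [ 85.2 308.9 123.8] | shift now frame [ 85.1 308.9 123.7]
```

Call:
move_arm([
  [[0.012,0.044,0,0,0,0,0.085],[0.012,0.044,0,0,0,0,0.085],[0.012,0.044,0,0,0,0,0.085],[0.012,0.044,0,0,0,0,0.085],[0.012,0.044,0,0,0,0,0.085],[0.012,0.044,0,0,0,0,0.085],[0.0127,0.0447,0,0,0,0.8,0.085],[0,0,0.045,0,0,0,0.085],[0,0,0.045,0,0,0,0.085],[0,0,0.035,0,0,0,0.085],[0,0,0,0,0,0,0.085],[0,0,0,0,0,0,0.085],[0,0,0,0,0,0,0.085]],
])

```text
t: 44.3
eef_pos: [0.6031, -0.3308, 0.0601]
tool_rot: [0.001, 0.997, -0.077, 0.002]
contact_force: [0.6, 0.0, 0.8]
gripper_width: 0.994
grasp_force: 0.0
```

```bash
python3 - <<'E'
from h import *
plan([602.6,-329.8,1],-8.8)
s=imaging.read_camera('scene');g=cv2.cvtColor(s,cv2.COLOR_RGB2GRAY)
for d in(-38,0,38):
    p=proj('scene',[.6026+d*.988e-3,-.3298-d*.153e-3,.02]).astype(int);print(p,g[p[1]-1:p[1]+2,p[0]-1:p[0]+2].mean())
E
```

```text
t44.3 tcp [ 603.1 -330.8   60.1] yaw -8.9 pitch(xdown) -0.2 roll 0.1 q [ 0.5   0.68 -0.13  1.64  0.11  0.83 -1.4 ] F [0.6 0.  0.8] open 84.9 mm grip 0
  rotvec left [ 0.1 -0.2 -0.1] | dz -0.1 | shift final frame [-0.7 -0.9 59.1] | shift now frame [-0.9 -1.  59.1]
[149 188] 200.88888888888889
[141 194] 185.66666666666666
[132 201] 190.33333333333334
```

Call:
move_arm([
  [[-0.0004,-0.0005,0.03,0,0,0,0.085],[0,0,0.02,0,0,0,0.085],[0,0,0.009,0,0,0,0.085],[0,0,0,0,0,0,0.07],[0,0,0,0,0,0,0.06],[0,0,0,0,0,0,0.05],[0,0,0,0,0,0,0.035],[0,0,0,0,0,0,0.035],[0,0,0,0,0,0,0.035],[0,0,0,0,0,0,0.035],[0,0,0,0,0,0,0.035]],
], squeeze=90)

```text
t: 45.72
eef_pos: [0.6019, -0.3301, 0.0003]
tool_rot: [0.0, 0.997, -0.078, 0.001]
contact_force: [-2.2, 0.2, 6.8]
gripper_width: 0.477
grasp_force: 89.5
```

```bash
python3 -c "
from h import *
plan([602.6,-329.8,1],-8.8)"
```

```text
t45.7 tcp [ 6.019e+02 -3.301e+02  3.000e-01] yaw -8.9 pitch(xdown) -0.1 roll 0.0 q [ 0.49  0.76 -0.12  1.66  0.12  0.73 -1.41] F [-2.2  0.2  6.8] open 40.8 mm grip 90
  rotvec left [ 0.  -0.1 -0.1] | dz -0.1 | shift final frame [ 0.6 -0.4 -0.7] | shift now frame [ 0.6 -0.4 -0.7]
```

Call:
move_arm([
  [[0,0,-0.01,0,0,0,0.035],[0,0,-0.03,0,0,0,0.035],[0,0,-0.05,0,0,0,0.035],[0,0,-0.06,0,0,0,0.035],[0,0,-0.03,0,0,0,0.035],[-0.01,-0.04,0,0,0,0,0.035],[-0.01,-0.04,0,0,0,0,0.035],[-0.01,-0.04,0,0,0,0,0.035],[-0.01,-0.04,0,0,0,0,0.035],[-0.01,-0.04,0,0,0,0,0.035],[-0.01,-0.04,0,0,0,0,0.035],[0,0,0,0,0,0,0.035],[0,0,0,0,0,0,0.035]],
])

```text
t: 47.35
eef_pos: [0.5786, -0.0836, 0.1786]
tool_rot: [0.0, 0.997, -0.077, -0.0]
contact_force: [-0.1, -0.5, -4.4]
gripper_width: 0.476
grasp_force: 91.9
```

Call:
move_arm([
  [[0,0,0,0,0,-10,0.035],[0,0,0,0,0,-10,0.035],[0,0,0,0,0,-10,0.035],[0,0,0,0,0,-10,0.035],[0,0,0,0,0,-10,0.035],[0,0,0,0,0,-10,0.035],[0,0,0,0,0,-10,0.035],[0,0,0,0,0,-10,0.035],[0,0,0,0,0,-10,0.035],[0,0,0,0,0,-10,0.035],[0,0,0,0,0,-3.5,0.035],[0,0,0,0,7.6,0,0.035],[0,0,0,0,0,0,0.035],[0,0,0,0,0,0,0.035]],
])

```text
t: 49.1
eef_pos: [0.5789, -0.084, 0.1785]
tool_rot: [-0.048, 0.677, 0.733, 0.044]
contact_force: [0.2, -0.1, -5.7]
gripper_width: 0.477
grasp_force: 92.0
```

```bash
python3 -c "
from h import *
plan([558.5,28.5,123],94.7,-7.6)
weights()
im=imaging.read_camera('top')
cv2.imwrite('pics/p9t.png',cv2.resize(im[145:225,215:295],(400,400),interpolation=cv2.INTER_CUBIC)[...,::-1])
h=cv2.cvtColor(im,cv2.COLOR_RGB2HSV)
for r in comps((h[...,1]<60)&(h[...,2]>120),.082,200,4000,box=(220,120,290,250)): print(*[np.round(x,1) for x in r])
"
```

```text
t49.1 tcp [578.9 -84.  178.5] yaw 94.5 pitch(xdown) -7.5 roll -0.0 q [ 0.59  0.48 -0.63  1.77  0.17  0.99 -0.01] F [ 0.2 -0.1 -5.7] open 40.7 mm grip 92
  rotvec left [-0.   0.1 -0.2] | dz -0.2 | shift final frame [105.5 -11.1  70.1] | shift now frame [105.6 -11.4  69.9]
weight px [258. 377.] at [88.9  3.8] yaw -89.2 box [92.2  6.2] area 5684
weight px [298. 172.] at [592.8 -83.2] yaw 58.8 box [595.2 -84.9] area 3289
weight px [115. 142.] at [660.6 376.6] yaw 41.7 box [660.3 376.7] area 3122
[253.4 185.1] 2440.7 [554.4  26.5] [203.7  96.9] 1.2
```

Call:
move_arm([
  [[0.013,-0.0013,0.0085,0,0,-0.2,0.035],[0.026,-0.0028,0.0175,0,0,0,0.035],[0.026,-0.0028,0.0175,0,0,0,0.035],[0.026,-0.0028,0.0175,0,0,0,0.035],[0.014,-0.0015,0.009,0,0,0,0.035],[0,0,0,0,0,0,0.035],[0,0,0,0,0,0,0.035],[0,0,0,0,0,0,0.035]],
])

```text
t: 50.2
eef_pos: [0.5593, 0.0273, 0.1236]
tool_rot: [-0.048, 0.676, 0.734, 0.045]
contact_force: [-0.1, -0.2, -6.3]
gripper_width: 0.475
grasp_force: 92.0
```

```bash
python3 -c "
from h import *
plan([558.4,28.0,97],94.7,-7.6)"
```

```text
t50.2 tcp [559.3  27.3 123.6] yaw 94.7 pitch(xdown) -7.6 roll 0.1 q [ 0.41  0.5  -0.63  1.89  0.21  0.83 -0.22] F [-0.1 -0.2 -6.3] open 40.6 mm grip 92
  rotvec left [ 0.1  0.  -0. ] | dz -0.0 | shift final frame [-2.8 -0.9 26.5] | shift now frame [-2.8 -0.9 26.5]
```

Call:
move_arm([
  [[-0.0014,-0.0007,0.013,0,0,0,0.035],[-0.0012,0,0.01,0,0,0,0.035],[-0.0003,0,0.003,0,0,0,0.035],[0,0,0,0,0,0,0.035],[0,0,0,0,0,0,0.035],[0,0,0,0,0,0,0.035]],
])

```text
t: 50.95
eef_pos: [0.5582, 0.0293, 0.0974]
tool_rot: [-0.048, 0.675, 0.735, 0.045]
contact_force: [0.9, -0.3, -5.3]
gripper_width: 0.479
grasp_force: 92.0
```

```bash
python3 -c "
from h import *
plan([558.4,28.0,92.4],94.7,-7.6)"
```

```text
t51.0 tcp [558.2  29.3  97.4] yaw 94.8 pitch(xdown) -7.6 roll 0.1 q [ 0.39  0.54 -0.62  1.91  0.24  0.78 -0.24] F [ 0.9 -0.3 -5.3] open 40.9 mm grip 92
  rotvec left [0.  0.  0.1] | dz 0.1 | shift final frame [-2.   0.1  4.8] | shift now frame [-2.   0.1  4.8]
```

Call:
move_arm([
  [[-0.001,0,0.002,0,0,0,0.035],[-0.0006,0,0.0015,0,0,0,0.035],[0,0,0,0,0,0,0.035],[0,0,0,0,0,0,0.035],[0,0,0,0,0,0,0.035]],
])

```text
t: 51.58
eef_pos: [0.558, 0.0282, 0.0935]
tool_rot: [-0.049, 0.675, 0.735, 0.045]
contact_force: [-0.7, -0.6, -5.0]
gripper_width: 0.475
grasp_force: 92.0
```

```bash
python3 -c "
from h import *
plan([558.4,28.0,92.4],94.7,-7.6)"
```

```text
t51.6 tcp [558.   28.2  93.5] yaw 94.8 pitch(xdown) -7.6 roll 0.0 q [ 0.39  0.54 -0.61  1.91  0.24  0.77 -0.24] F [-0.7 -0.6 -5. ] open 40.6 mm grip 92
  rotvec left [0.  0.  0.1] | dz 0.1 | shift final frame [-0.3  0.3  1. ] | shift now frame [-0.3  0.3  1. ]
```

Call:
move_arm([
  [[-0.0002,0.0003,0.0007,0,0,0,0.035],[0,0,0.0005,0,0,0,0.035],[0,0,0,0,0,0,0.035],[0,0,0,0,0,0,0.035]],
])

```text
t: 52.08
eef_pos: [0.5584, 0.0282, 0.0929]
tool_rot: [-0.048, 0.675, 0.735, 0.045]
contact_force: [-3.8, -1.3, 5.1]
gripper_width: 0.478
grasp_force: 93.0
```

Seated. Release, lift, level, turn for the last weight and look.

Call:
move_arm([
  [[0,0,0,0,0,0,0.05],[0,0,0,0,0,0,0.06],[0,0,0,0,0,0,0.075],[0,0,0,0,0,0,0.085],[0,0,-0.02,0,0,0,0.085],[0,0,-0.04,0,0,0,0.085],[0,0,-0.05,0,0,0,0.085],[0,0,0,0,-7.6,0,0.085],[0,0,0,0,0,10,0.085],[0,0,0,0,0,10,0.085],[0,0,0,0,0,10,0.085],[0,0,0,0,0,10,0.085],[0,0,0,0,0,10,0.085],[0,0,0,0,0,10,0.085],[0,0,0,0,0,10,0.085],[0,0,0,0,0,8.1,0.085],[0,-0.06,0,0,0,0,0.085],[0,-0.06,0,0,0,0,0.085],[0,0,0,0,0,0,0.085],[0,0,0,0,0,0,0.085]],
])

```text
t: 54.58
eef_pos: [0.525, 0.1284, 0.2012]
tool_rot: [0.0, 0.989, 0.146, 0.0]
contact_force: [1.2, -0.9, -0.6]
gripper_width: 0.995
grasp_force: 0.0
```

```bash
python3 - <<'E'
from h import *
weights()
im=imaging.read_camera('top');s=imaging.read_camera('scene');c=proj('scene',[.56,.027,.06]).astype(int)
A=cv2.resize(im[120:250,210:310],(400,520),interpolation=cv2.INTER_CUBIC);B=cv2.resize(s[c[1]-52:c[1]+52,c[0]-40:c[0]+40],(400,520),interpolation=cv2.INTER_CUBIC)
cv2.imwrite('pics/p10.png',np.hstack([A,B])[...,::-1])
plan([482.6,-394,70],17)
E
```

```text
weight px [420. 218.] at [ 484.1 -394.8] yaw 14.1 box [ 483.8 -394.7] area 3542
weight px [115. 142.] at [660.6 376.7] yaw 43.2 box [660.3 376.7] area 3116
t54.7 tcp [525.4 127.  201.1] yaw 16.6 pitch(xdown) -0.0 roll 0.0 q [-0.02  0.32 -0.41  1.89  0.15  0.96 -1.78] F [ 0.4 -0.3 -0.2] open 85.2 mm grip 0
  rotvec left [ 0.  -0.  -0.4] | dz -0.4 | shift final frame [-193.3  485.7  131.1] | shift now frame [-189.6  487.1  131.3]
```

View pics/p10.png

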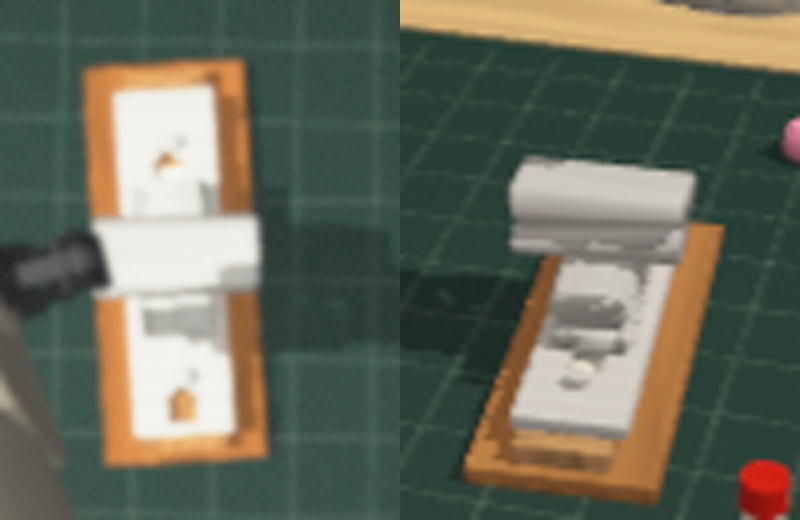

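The crosswise pair sits centred with its top level: the upper weight is thick on the left (-y), the lower on the right. Going to the last weight at (482.6, -394), yaw 17°.

Call:
move_arm([
  [[-0.01,0.025,0,0,0,-0.4,0.085],[-0.02,0.05,0,0,0,0,0.085],[-0.02,0.05,0,0,0,0,0.085],[-0.02,0.05,0,0,0,0,0.085],[-0.02,0.05,0,0,0,0,0.085],[-0.02,0.05,0,0,0,0,0.085],[-0.02,0.05,0,0,0,0,0.085],[-0.02,0.05,0,0,0,0,0.085],[-0.02,0.05,0,0,0,0,0.085],[-0.0233,0.0607,0,0,0,0,0.085],[0,0,0.05,0,0,0,0.085],[0,0,0.05,0,0,0,0.085],[0,0,0.03,0,0,0,0.085],[0,0,0,0,0,0,0.085],[0,0,0,0,0,0,0.085],[0,0,0,0,0,0,0.085]],
])

```text
t: 56.72
eef_pos: [0.4841, -0.3909, 0.0731]
tool_rot: [0.001, 0.989, 0.149, 0.001]
contact_force: [-0.1, -0.5, -0.4]
gripper_width: 0.995
grasp_force: 0.0
```

```bash
python3 - <<'E'
from h import *
plan([482.6,-394,1],17)
s=imaging.read_camera('scene');g=cv2.cvtColor(s,cv2.COLOR_RGB2GRAY)
u=np.array([.956,.292])
for d in(-52,-38,0,38,52):
    p=proj('scene',[*(np.array([.4826,-.394])+u*d/1000),.02]).astype(int);print(p,g[p[1]-1:p[1]+2,p[0]-1:p[0]+2].mean().round())
c=proj('scene',[.4826,-.394,.03]).astype(int)
cv2.imwrite('pics/p11.png',cv2.resize(s[c[1]-40:c[1]+40,c[0]-50:c[0]+50],(750,600),interpolation=cv2.INTER_CUBIC)[...,::-1])
E
```

```text
t56.7 tcp [ 484.1 -390.9   73.1] yaw 17.1 pitch(xdown) -0.1 roll 0.2 q [ 0.69  0.58 -0.15  1.8   0.12  0.77 -0.8 ] F [-0.1 -0.5 -0.4] open 85.0 mm grip 0
  rotvec left [ 0.2 -0.1  0.1] | dz 0.1 | shift final frame [-2.3  2.5 72.1] | shift now frame [-2.5  2.3 72.1]
[147 163] 94.0
[146 166] 201.0
[143 171] 168.0
[140 177] 197.0
[139 180] 198.0
```

View pics/p11.png

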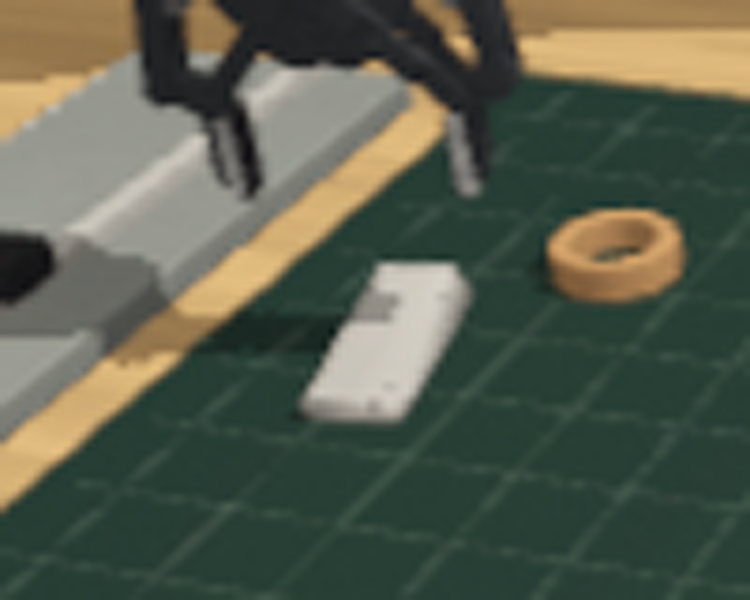

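The knocked weight (centre about (385,340)) lies between the fingers, clear of the tape and the cutter. Grip, lift and turn back.

Call:
move_arm([
  [[-0.0008,0.001,0.03,0,0,0,0.085],[0,0,0.02,0,0,0,0.085],[0,0,0.01,0,0,0,0.085],[0,0,0,0,0,0,0.085],[0,0,0,0,0,0,0.085],[0,0,0,0,0,0,0.085]],
])

```text
t: 57.52
eef_pos: [0.4832, -0.3915, 0.012]
tool_rot: [0.001, 0.989, 0.149, 0.001]
contact_force: [0.8, -0.6, -0.1]
gripper_width: 0.997
grasp_force: 0.0
```

```bash
python3 - <<'E'
from h import *
plan([482.6,-394,1],17)
E
```

```text
t57.5 tcp [ 483.2 -391.5   12. ] yaw 17.1 pitch(xdown) -0.1 roll 0.1 q [ 0.68  0.66 -0.14  1.82  0.14  0.66 -0.81] F [ 0.8 -0.6 -0.1] open 85.2 mm grip 0
  rotvec left [ 0.1 -0.1  0.1] | dz 0.1 | shift final frame [-1.3  2.2 11. ] | shift now frame [-1.4  2.2 11. ]
```

Call:
move_arm([
  [[-0.001,0.002,0.008,0,0,0,0.085],[0,0,0.003,0,0,0,0.085],[0,0,0,0,0,0,0.07],[0,0,0,0,0,0,0.06],[0,0,0,0,0,0,0.05],[0,0,0,0,0,0,0.035],[0,0,0,0,0,0,0.035],[0,0,0,0,0,0,0.035],[0,0,0,0,0,0,0.035],[0,0,0,0,0,0,0.035]],
], squeeze=90)

```text
t: 58.78
eef_pos: [0.4829, -0.3941, 0.0016]
tool_rot: [0.001, 0.989, 0.148, 0.001]
contact_force: [-2.0, 0.9, 8.3]
gripper_width: 0.477
grasp_force: 88.0
```

```bash
python3 - <<'E'
from h import *
plan([482.6,-394,1],17)
E
```

```text
t58.8 tcp [ 482.9 -394.1    1.6] yaw 17.1 pitch(xdown) -0.1 roll 0.1 q [ 0.69  0.68 -0.14  1.82  0.14  0.65 -0.81] F [-2.   0.9  8.3] open 40.7 mm grip 88
  rotvec left [ 0.1 -0.1  0.1] | dz 0.1 | shift final frame [-0.2 -0.2  0.6] | shift now frame [-0.2 -0.2  0.6]
```

Call:
move_arm([
  [[0,0,-0.01,0,0,0,0.035],[0,0,-0.03,0,0,0,0.035],[0,0,-0.05,0,0,0,0.035],[0,0,-0.06,0,0,0,0.035],[0,0,-0.04,0,0,0,0.035],[0,0,0,0,0,6.1,0.035],[0,0,0,0,0,6.2,0.035],[0,0,0,0,0,0,0.035],[0,0,0,0,0,0,0.035],[0,0,0,0,0,0,0.035]],
])

```text
t: 60.02
eef_pos: [0.4821, -0.3932, 0.1899]
tool_rot: [-0.0, 0.999, 0.043, 0.0]
contact_force: [-0.8, 0.2, -4.1]
gripper_width: 0.476
grasp_force: 90.3
```

```bash
python3 -c "
from h import *
plan([558.5,27.3,140],4.7)
im=imaging.read_camera('top');h=cv2.cvtColor(im,cv2.COLOR_RGB2HSV)
b=big((h[...,1]<60)&(h[...,2]>130))[600:880,860:1160]
# extent of crosswise pair in the column: columns/rows profile
x=np.arange(960,1060,8)/4; print([ (round(c,0),int(h[185,int(c),2])) for c in x])
print([int(v) for v in h[160:215,254,2]])
print([int(v) for v in h[184,225:285,2]],[int(v) for v in h[184,225:285,1]])
"
```

```text
t60.0 tcp [ 482.1 -393.2  189.9] yaw 4.9 pitch(xdown) -0.0 roll -0.0 q [ 0.68  0.43 -0.12  1.72  0.06  0.99 -0.96] F [-0.8  0.2 -4.1] open 40.7 mm grip 90
  rotvec left [-0.  -0.   0.2] | dz 0.2 | shift final frame [ 110.6 -412.9   49.9] | shift now frame [ 111.9 -412.5   50.1]
[(np.float64(240.0), 238), (np.float64(242.0), 238), (np.float64(244.0), 238), (np.float64(246.0), 237), (np.float64(248.0), 238), (np.float64(250.0), 238), (np.float64(252.0), 237), (np.float64(254.0), 238), (np.float64(256.0), 237), (np.float64(258.0), 237), (np.float64(260.0), 238), (np.float64(262.0), 237), (np.float64(264.0), 238)]
[233, 241, 246, 246, 244, 239, 235, 235, 235, 235, 236, 235, 233, 226, 210, 217, 229, 234, 234, 236, 237, 238, 237, 236, 236, 238, 239, 239, 239, 238, 237, 227, 211, 205, 220, 233, 238, 238, 238, 239, 239, 238, 234, 230, 235, 241, 242, 242, 242, 243, 243, 242, 241, 240, 239]
[93, 86, 85, 82, 84, 85, 92, 133, 193, 228, 235, 236, 237, 236, 236, 237, 236, 236, 236, 236, 236, 236, 237, 236, 237, 236, 236, 236, 236, 236, 237, 236, 237, 237, 237, 238, 236, 237, 237, 238, 237, 238, 238, 238, 238, 238, 238, 236, 223, 178, 113, 69, 61, 61, 61, 62, 59, 64, 65, 67] [63, 74, 69, 72, 73, 75, 50, 17, 9, 7, 8, 8, 8, 8, 8, 9, 8, 8, 8, 8, 8, 8, 8, 6, 8, 6, 8, 6, 6, 6, 8, 6, 9, 8, 8, 8, 6, 6, 6, 8, 8, 8, 8, 6, 6, 6, 8, 6, 9, 13, 14, 44, 67, 71, 67, 53, 65, 64, 67, 53]
```

Call:
move_arm([
  [[0.008,-0.03,0,0,0,0.2,0.035],[0.014,-0.052,0,0,0,0,0.035],[0.014,-0.052,0,0,0,0,0.035],[0.014,-0.052,0,0,0,0,0.035],[0.014,-0.052,0,0,0,0,0.035],[0.014,-0.052,0,0,0,0,0.035],[0.014,-0.052,0,0,0,0,0.035],[0.012,-0.045,0,0,0,0,0.035],[0.0066,-0.0259,0,0,0,0,0.035],[0,0,0.025,0,0,0,0.035],[0,0,0.025,0,0,0,0.035],[0,0,0,0,0,0,0.035],[0,0,0,0,0,0,0.035],[0,0,0,0,0,0,0.035]],
])

```text
t: 61.82
eef_pos: [0.5602, 0.0272, 0.1415]
tool_rot: [-0.0, 0.999, 0.04, 0.001]
contact_force: [-0.4, -0.3, -4.1]
gripper_width: 0.478
grasp_force: 90.4
```

```bash
python3 -c "
from h import *
print('pair2 centre',pt('top',253.3,183.5,.105)*1000, pt('top',253.3,183.5,.102)*1000)
plan([558.5,27.3,114],4.7)"
```

```text
pair2 centre [557.28526093  27.09007818] [557.45334437  27.09321376]
t61.8 tcp [560.2  27.2 141.5] yaw 4.6 pitch(xdown) -0.2 roll -0.0 q [ 0.06  0.41 -0.28  1.9   0.15  0.85 -1.78] F [-0.4 -0.3 -4.1] open 40.8 mm grip 90
  rotvec left [-0.  -0.2 -0.1] | dz -0.1 | shift final frame [-1.7 -0.3 27.5] | shift now frame [-1.7 -0.3 27.5]
```

Pair 2 sits at (557.4, 27.1), right on the column. Lowering the last weight.

Call:
move_arm([
  [[-0.0012,0,0.012,0,0,0,0.035],[0,0,0.008,0,0,0,0.035],[0,0,0.004,0,0,0,0.035],[0,0,0,0,0,0,0.035],[0,0,0,0,0,0,0.035],[0,0,0,0,0,0,0.035]],
])

```text
t: 62.58
eef_pos: [0.5583, 0.027, 0.1165]
tool_rot: [-0.0, 0.999, 0.04, 0.001]
contact_force: [0.1, 0.0, -4.1]
gripper_width: 0.48
grasp_force: 90.4
```

```bash
python3 -c "
from h import *
plan([558.2,27.3,113.6],4.7)"
```

```text
t62.6 tcp [558.3  27.  116.5] yaw 4.6 pitch(xdown) -0.1 roll 0.0 q [ 0.06  0.44 -0.27  1.92  0.16  0.8  -1.8 ] F [ 0.1  0.  -4.1] open 41.0 mm grip 90
  rotvec left [ 0.  -0.1 -0.1] | dz -0.1 | shift final frame [-0.1 -0.3  2.9] | shift now frame [-0.1 -0.3  2.9]
```

Call:
move_arm([
  [[0,0,0.0015,0,0,0,0.035],[0,0,0.0007,0,0,0,0.035],[0,0,0,0,0,0,0.035],[0,0,0,0,0,0,0.035]],
])

```text
t: 63.08
eef_pos: [0.5581, 0.027, 0.1141]
tool_rot: [0.0, 0.999, 0.04, 0.0]
contact_force: [-0.4, 1.5, -3.3]
gripper_width: 0.475
grasp_force: 90.5
```

Call:
move_arm([
  [[0,0,0.0007,0,0,0,0.035],[0,0,0,0,0,0,0.035],[0,0,0,0,0,0,0.035]],
])

```text
t: 63.45
eef_pos: [0.5582, 0.027, 0.114]
tool_rot: [0.0, 0.999, 0.04, 0.0]
contact_force: [-2.8, -1.2, 6.1]
gripper_width: 0.479
grasp_force: 91.3
```

Seated. Release, lift and move clear.

Call:
move_arm([
  [[0,0,0,0,0,0,0.05],[0,0,0,0,0,0,0.06],[0,0,0,0,0,0,0.075],[0,0,0,0,0,0,0.085],[0,0,-0.02,0,0,0,0.085],[0,0,-0.04,0,0,0,0.085],[0,0,-0.04,0,0,0,0.085],[0,0.03,0,0,0,0,0.085],[0,0.05,0,0,0,0,0.085],[0,0.05,0,0,0,0,0.085],[0,0.05,0,0,0,0,0.085],[0,0.05,0,0,0,0,0.085],[0,0.05,0,0,0,0,0.085],[0,0,0,0,0,0,0.085],[0,0,0,0,0,0,0.085],[0,0,0,0,0,0,0.085]],
])

```text
t: 65.45
eef_pos: [0.5808, -0.2502, 0.2133]
tool_rot: [-0.0, 0.999, 0.041, 0.0]
contact_force: [-0.0, 0.6, -0.1]
gripper_width: 0.997
grasp_force: 0.0
```

```bash
python3 - <<'E'
from h import *
im=imaging.read_camera('top');s=imaging.read_camera('scene')
A=cv2.resize(im,(400,300),interpolation=cv2.INTER_AREA);C=cv2.resize(im[120:250,200:330],(300,300),interpolation=cv2.INTER_CUBIC)
B=cv2.resize(s[120:250,200:325],(400,416),interpolation=cv2.INTER_CUBIC)
o=np.zeros((600,800,3),np.uint8);o[:300,:400]=A;o[300:,:300]=C;o[:416,400:]=B
cv2.imwrite('pics/end.png',o[...,::-1])
E
```

```text
(no output)
```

View pics/end.png

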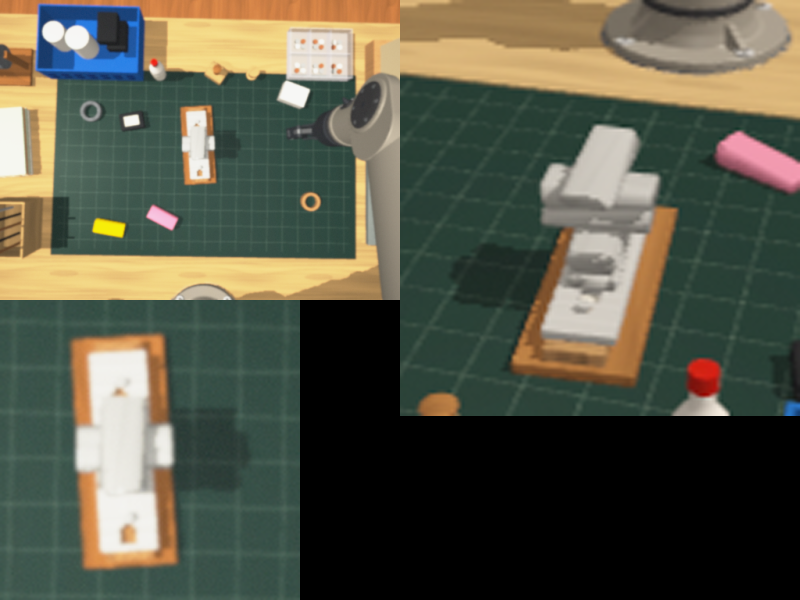

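All five weights stand in one straight column on the locked plate: pair, crosswise pair, single lengthwise on top. The bystanders stand where they were, and the arm is clear.

```bash
python3 -c "
from station import bot
print(bot.hand_in())"
```

```text
the job is handed in; nothing more can be done
None
```

The job is handed in: the plate is locked home on the press and all five weights found on the desk stand in one column on it, with the bystanders left as they were; the hand-in returned no verdict.

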